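# Bait and set a live-capture cage trap

## Task

Bait and set the small-animal cage trap. First put the yellow bait cup into the round hole in the trap's roof plate so that its flange lies flat; then take the red knob, draw the sprung setting arm back over the roof and down beside the brass trigger hook (not forcing it onto the rest wire), slide it sideways under the hook's nose by feel until it just bears on the hook's upright without pushing that over, ease it up gently into the hook and let go, so that the hook alone holds the door open. The trap must not snap shut on the way, the hook must not be wrenched, and everything else on the table stays where it is.

Things in the scene. Friction and masses are not known exactly. Their poses are not given: they have to be found in the camera images.
- trap: wire-mesh cage trap, 280 x 150 x 120 mm, on a black rubber mat, fast on the table. Origin: centre of the mat's underside; x from the door end (-140 mm) to the bait end (+140), y across, z up. Roof mesh at z = 124, roof plate (x 40 to 140) with its top at 126. The sheet door at the door end swings outward, up to 100 mm beyond the cage, as the arm is drawn back.
- hinge (a point): middle of the spindle that carries door and setting arm: trap x = -135, y = 0, z = 136 mm, axis along the trap's y. Axes as the trap's.
- bait_hole (a point): centre of the bait hole at the roof plate's top face: trap x = 90, y = 0, z = 126 mm; hole 45 mm across, open below. Axes as the trap's.
- hook_zone (a point): usual place of the brass wire hook (trap x = -22, y = -24, z = 156 mm; axes as the trap's): where the rod's centre line lies when hooked. The hook was clipped on by hand: it is really anywhere within 12 mm of this in y and 4 mm in x; find it by feel. It is an upside-down J of 4 mm wire: upright on the -y side, nose above the rod, open to +y.
- hook_tip (a point): usual place of the nose's end (shifts with the hook; trap y = -19, z = 158). The nose covers 7.5 mm in y from the upright's near face, its end turned down 1 mm (lip underside 157 mm over the table). The upright stands on a light spring: it yields to -y from about 4 N and trips if pushed back 1.5 mm. Rod under the nose's end only: it slips off and fires; fully home on the upright: held.
- knob (a point): centre of the red knob on the free end of the setting arm, a straight steel rod 5 mm thick; 165 mm from the hinge axis. The knob is a round crossbar lying along the trap's y, 28 mm long, 20 mm thick: free all round for a grasp from above, fingers closing along the trap's y on its flat ends, so that it can turn between them. Its x points outward along the rod.
- door (a joint): turn of door and setting arm together (rad). 0: door shut, arm rising 70 degrees above the roof from the hinge towards the bait end, knob 291 mm above the table. Grows as the arm is drawn back and down: elevation = 70 degrees - value. A spring pulls it shut: 4.5 N at the knob at 0, 8 to 11 N when set. From 1.07 the rod passes below the lip; at 1.09 it meets the rest wire; hooked, about 1.05.
- setarm (a joint): sideways swing of the setting arm in its loose hinge eye (rad): 0 along the trap's x, positive towards the hook (trap -y), free to 0.42; a weak spring centres it (0.6 N at the knob at 0.3). Coming down at 0 the rod passes clear of the hook; hooked it stands between 0.10 and 0.34.
- rest_wire: steel wire bridge across the roof under the setting arm at trap x = -2, fixed; the arm drawn down to joint value 1.09 lies on it. Origin at its foot, 124 mm above the table; the wire's top is 151 mm above the table.
- bait_cup: loose yellow plastic bait cup standing on the table: tapered body 32 to 37 mm across and 26 mm high, on it a flange 56 mm across, 4 mm thick (underside 26 mm above the origin), then a lid with an upright round grip 20 mm across from 33 to 56 mm. Origin: centre of its underside, z up. 50 to 100 g. Seated, its origin is 100 mm above the table.
- dart_red: syringe dart with a red tail, 155 mm long, 12 mm thick, lying on the table; origin at its underside, x along it. Leave alone.
- dart_orange: the same with an orange tail. Leave alone.
- vial: small amber bottle, 32 mm across, 55 mm high. Origin centre of underside. Leave alone.
- bait_jar: brown jar with an orange cap, 60 mm across, 70 mm high. Origin centre of underside. Leave alone.
- sample_jar: clear jar with a white cap, 52 mm across, 60 mm high. Origin centre of underside. Leave alone.
- canister: dark gas cylinder with a brass valve, 155 mm long, 36 mm thick, lying. Origin under its middle, x along it. Leave alone.
Mind the look-alikes: they are no part of the job. Leave any blue or green look-alike of the bait_cup alone.

How it is judged (in metres and radians):
On the way, in this order (a step that is already met when the one before it is completed fails the run):
1. the bait cup is seated in the bait hole, flange flat on the roof plate (horizontal distance between bait_cup and bait_hole below 0.006 m and z of bait_cup in the frame of trap between 0.095 and 0.1035 m and angle between bait_cup's own z axis and vertical below 0.08 rad), for 0.2 s.
2. the setting arm is drawn right back over the roof (value of joint door above 1 rad), for 0.1 s.
At the end, for the whole second after the job is handed in: Cup in the hole: centred within 6 mm, origin 95 to 103.5 mm above the table, upright within 0.08 rad, at rest; arm held by the hook alone: joint door 1.015 to 1.08 and still (under 0.05 rad/s), joint setarm over 0.06 (all of step 1 and value of joint door between 1.015 and 1.08 rad and velocity of joint door between -0.05 and 0.05 rad/s and value of joint setarm above 0.06 rad and linear speed of bait_cup below 0.02 m/s); the robot touches nothing.
It fails at once if the trap fires: the door springs shut (faster than 3 rad/s) (velocity of joint door below -3 rad/s).
It fails at once if the hook is pushed over past its tripping point (0.22 rad, about 1.5 mm at the rod) (value of joint hook above 0.22 rad).
It fails at once if the hook is wrenched by the setting arm (over 35 N) (contact force between setarm and hook above 35 N).
It fails at once if the setting arm is forced down on the rest wire (over 25 N) (contact force between setarm and rest_wire above 25 N).
It fails at once if a bystander is shifted more than 25 mm (distance of any of dart_red, dart_orange, vial, bait_jar, sample_jar, canister from where it was at the start of the episode above 0.025 m).
It also fails if it takes over 72 s, if anything falls off the work surface, if the arm or the gripper's body presses on something with over 40 N, if the wrist force passes 120 N, or if a joint passes its speed limit or range.

## Robot

A 7-joint arm with a two-finger parallel gripper is mounted at the origin on the work surface. World frame = base frame: x ahead of the robot, y to its left, z up, the work surface at z = 0. Lengths are in m, angles in degrees, forces in N, time in s.
With the tool pointing down it reaches from about 0.425 to 0.875 m from the base axis. Payload 4.7 kg.
Tool frame: the origin (TCP) lies between the finger pads; the fingertips stand 8 mm ahead of it and the grasp point (between the pads) lies 11 mm behind it (env.tip_extent is the distance from the TCP to the fingertips, in m); z points along the fingers, y is the line along which they close (so a half turn about z gives the same grasp; the last joint's range is limited). The gripper opens to 87 mm and grips with 3 to 60 N. Pads are 19 mm wide; open, the fingers measure 117 mm over their backs; the gripper's body (75 mm by 190 mm) begins 51 mm behind the grasp point.
Start: joints at [-68.405, 18.392, -4.016, 83.108, 1.295, 78.541, -3.26], TCP at [0.231, 0.608, 0.231] pointing down, gripper open.
Joint ranges: [-163.93, 163.93], [-17.29, 119.83], [-79.2, 71.16], [3.27, 140.29], [-89.18, 269.18], [5.43, 117.66], [-154.24, 154.24]. Speed limits (degrees/s): [147.25, 147.25, 180, 180, 180, 180, 180].

## Interface

Orientations are given as [roll, pitch, yaw] about the fixed x, y, z axes, in that order (R = Rz(yaw) Ry(pitch) Rx(roll)).
In Python, from cell import sensors, vision, workorder, env gives the robot as it stands.
- The arm moves only by the tool drive_tool, never from a script. Its argument "moves" is a list of rows, each an object of numbers: "x", "y", "z": the shift along the tool's x, y, z in mm; "rx", "ry", "rz": the turn, a rotation vector about the tool's x, y, z in rad; "fingers": the closure, from -1 (fully open) to 1 (shut). In form: [{"x": .., "y": .., "z": .., "rx": .., "ry": .., "rz": .., "fingers": ..}, ...]. A call has 1 to 20 rows; each row is the pose to reach, as a shift and turn from the pose commanded when the call began, along the tool's axes at that moment; what a row does not reach only later rows make up. A row lasts 1/8 s, in which the tool goes at most 62.5 mm and 10.7 degrees, less where a joint would pass 70% of its speed; a pose out of reach is approached as far as the arm can. A call with a gripper value outside its range is refused whole. The fingers move at their own pace and stop on an object; "force" is the grip in N (left out, the last holds). Time passes only in rows, so rows that repeat a pose let the fingers close. It gives the time, the measured TCP pose, the force, the opening and the grip force at its end, in the units of the state.
- sensors.get_obs(): the state, without advancing time (a new reading comes with each control period).
- vision.read_camera(name): name is "scene" or "side" or "wrist"; returns a dict with "image" (480x640x3 uint8, red, green, blue), "fx", "fy", "cx", "cy" (pixels), "R" (3x3) and "t" (3): a world point X has camera coordinates R X + t. Camera axes: x right, y down, z forward; pixel columns grow to the right and rows downward; lengths in m; the calibration is good to about 2 mm. A picture is of the moment at which its call begins. There is no depth.
- workorder.sign_off(): hands the job in; it is judged then, once.
The state is a dict: "time_s": time; "qpos": joint angles; "joint_velocities": joint speeds; "effort": joint torques, N m; "tool_pos": TCP position; "tool_rot": TCP orientation; "force": force on the tool from outside, world axes, zero at the start; "wrist_torque": the same for the moment, N m; "grip_width": finger opening in m; "grasp_force": force on a finger pad.
Only numpy, scipy, OpenCV 4.12 (cv2) and the standard library are available. Lean on these libraries where they do the work, as an engineer would, in place of code of your own. Each camera call takes 0.05 s, during which the arm holds its last target. There are 200 camera calls.

## Working session

There is one attempt and no reset: what is moved stays moved. The work goes in short steps, Python scripts to look and compute and a tool call to move; the robot and the scene stay as the last step left them, time stands still between calls to the robot, and variables do not carry over. Pictures are saved under pics/ and viewed, at most 10 in all, crops included, and the job is handed in when it is done.

Besides the shell and the picture viewer there is one more tool, called after "Call:" as name(argument=value, ...), one argument or row to a line, values as JSON. drive_tool: Moves the arm, as the interface text tells. Its arguments: {"type":"object","properties":{"moves":{"type":"array"},"force":{"type":"number"}},"required":["moves"]}

```bash
mkdir -p pics; ls
cat > h.py <<'E'
import numpy as np, cv2
from cell import sensors, vision, workorder, env
def cam(n): return vision.read_camera(n)
def save(c,f): cv2.imwrite('pics/'+f,cv2.cvtColor(c['image'],cv2.COLOR_RGB2BGR))
def ray(c,p):
    R=np.array(c['R']);t=np.array(c['t'])
    d=R.T@np.array([(p[0]-c['cx'])/c['fx'],(p[1]-c['cy'])/c['fy'],1]);return -R.T@t,d/np.linalg.norm(d)
def onz(c,p,z):
    o,d=ray(c,p);return o+d*(z-o[2])/d[2]
def tri(rs):
    A=sum(np.eye(3)-np.outer(d,d) for o,d in rs);b=sum((np.eye(3)-np.outer(d,d))@o for o,d in rs)
    X=np.linalg.solve(A,b);return X,[np.linalg.norm(np.cross(X-o,d)) for o,d in rs]
def proj(c,X):
    q=np.array(c['R'])@X+np.array(c['t']);return np.array([c['fx']*q[0]/q[2]+c['cx'],c['fy']*q[1]/q[2]+c['cy']])
E
python3 - <<'E'
from h import *
for n in ['scene','side']:
    c=cam(n);save(c,n+'0.png');print(n,c['fx'],-np.array(c['R']).T@c['t'])
print(sensors.get_obs())
E
```

```text
pics
scene 524.8214094112441 [1.00289637 0.69001242 1.03709361]
side 488.72887088233335 [ 0.19947169 -0.79410426  0.98772606]
{'time_s': 0.1, 'qpos': array([-68.40598997,  18.43336615,  -4.01464483,  83.16777106,
         1.29426305,  78.54030502,  -3.25999937]), 'joint_velocities': array([-0.06260488, -0.07329482, -0.00820127, -0.21013019,  0.03254411,
       -0.00476205,  0.03613803]), 'effort': array([ 3.01033460e-04, -4.92571735e+01, -4.05530585e-01, -3.13399494e+01,
       -6.40937034e-02,  3.95006652e-02,  8.51635400e-05]), 'tool_pos': array([0.23055354, 0.60722783, 0.22958837]), 'tool_rot': array([-1.79903743e+02,  5.00265739e-03,  1.59214598e+02]), 'force': array([-0.02489383, -0.6390878 , -0.30074124]), 'wrist_torque': array([0.03892753, 0.03666312, 0.01904219]), 'grasp_force': 0.0, 'grip_width': 0.08688782270053129}
```

View pics/scene0.png

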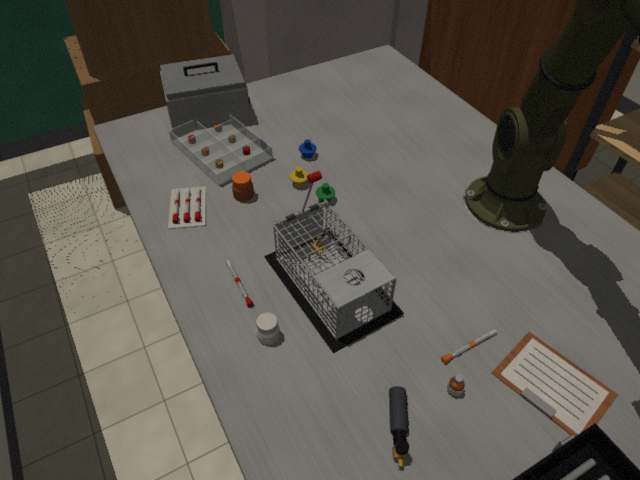

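View pics/side0.png

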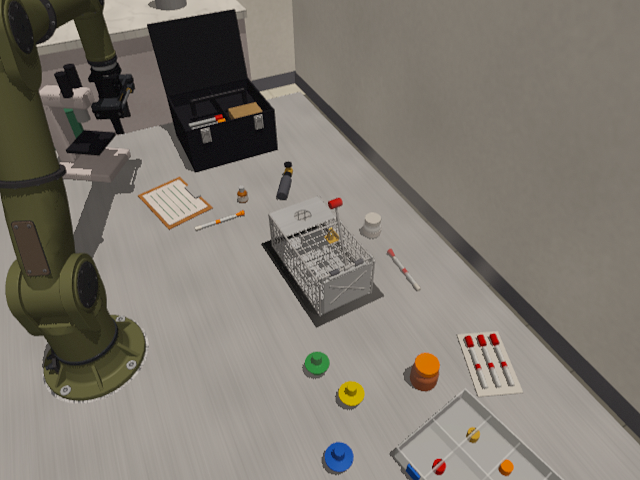

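The scene view shows the yellow cup at (300,176), the red knob at (314,176), the roof hole at (354,276) and the hook at (317,245). In the side view they are at (350,393), (335,203), (303,215) and (332,236). The blue and green cups stand on either side of the yellow one.

```bash
cat >> h.py <<'E'
def blobs(c,lo,hi,roi=None,amin=15):
    h=cv2.cvtColor(c['image'],cv2.COLOR_RGB2HSV);m=cv2.inRange(h,np.array(lo),np.array(hi))
    if roi:
        k=np.zeros_like(m);k[roi[1]:roi[3],roi[0]:roi[2]]=1;m*=k
    n,l,s,ce=cv2.connectedComponentsWithStats(m)
    return sorted([(int(s[i][4]),ce[i].round(1),s[i][:4]) for i in range(1,n) if s[i][4]>=amin],key=lambda a:-a[0])
E
python3 - <<'E'
from h import *
S=cam('scene');D=cam('side')
for nm,lo,hi,rs,rd in [('yel',(22,120,90),(34,255,255),(280,160,325,195),(330,370,370,415)),('red',(0,150,80),(6,255,255),(300,165,330,190),(322,190,350,215)),
  ('brass',(10,120,80),(28,255,255),(300,230,335,265),(320,220,345,250))]:
    a=blobs(S,lo,hi,rs,5);b=blobs(D,lo,hi,rd,5);print(nm,a[:3],b[:3])
    if a and b: print(tri([ray(S,a[0][1]),ray(D,b[0][1])]))
for nm,c,r in [('S',S,(260,200,410,350)),('D',D,(255,190,390,330))]:
    im=cv2.cvtColor(c['image'][r[1]:r[3],r[0]:r[2]],cv2.COLOR_RGB2BGR)
    cv2.imwrite(f'pics/crop{nm}.png',cv2.resize(im,None,fx=4,fy=4,interpolation=cv2.INTER_CUBIC))
a=cv2.imread('pics/cropS.png');b=cv2.imread('pics/cropD.png')
H=max(a.shape[0],b.shape[0]);o=np.zeros((H,a.shape[1]+b.shape[1],3),np.uint8);o[:a.shape[0],:a.shape[1]]=a;o[:b.shape[0],a.shape[1]:]=b
cv2.imwrite('pics/both.png',cv2.resize(o,(800,int(800*H/o.shape[1])),interpolation=cv2.INTER_AREA));print(o.shape)
E
```

```text
yel [(157, array([297.9, 175.4]), array([290, 167,  17,  16], dtype=int32))] [(520, array([351., 393.]), array([338, 381,  27,  25], dtype=int32))]
(array([ 0.47672021, -0.36094568,  0.03105078]), [np.float64(0.0013397222598499447), np.float64(0.0013397222598500252)])
red [(64, array([314.4, 174.7]), array([308, 171,  13,   8], dtype=int32))] [(104, array([334.8, 202.8]), array([328, 198,  14,  11], dtype=int32))]
(array([ 0.58377511, -0.07029769,  0.29546669]), [np.float64(0.0003763166817266948), np.float64(0.00037631668172659967)])
brass [(28, array([314.6, 245.4]), array([311, 242,   8,   7], dtype=int32)), (19, array([321.1, 250.4]), array([317, 248,   9,   5], dtype=int32)), (8, array([318.5, 237. ]), array([317, 236,   4,   3], dtype=int32))] [(110, array([331.6, 236.5]), array([325, 228,  14,  16], dtype=int32))]
(array([ 0.60932825, -0.01526207,  0.13364641]), [np.float64(0.0031191723093905756), np.float64(0.0031191723093906016)])
(600, 1140, 3)
```

View pics/cropS.png

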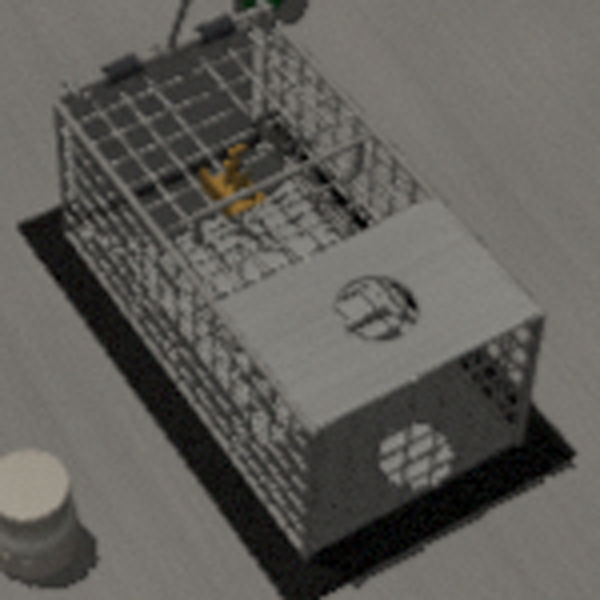

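View pics/cropD.png

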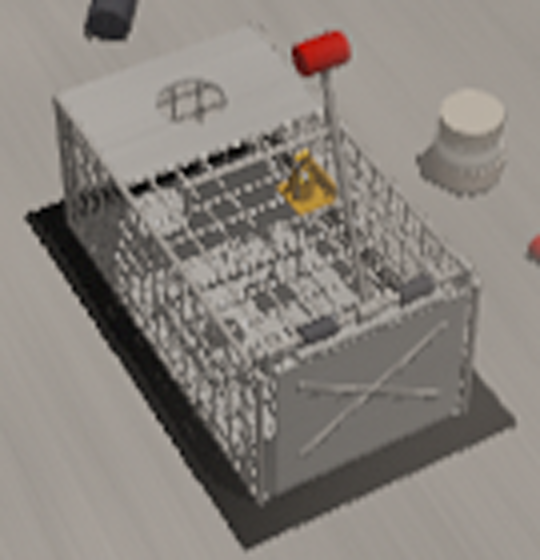

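Crop S (offset 260,200, 4x) shows plate corners at (545,313), (318,432), (208,295), (430,205) and the hole at (376,307). Crop D (offset 255,190, 4x) shows plate corners at (55,95), (255,28), (130,190) and the hole at (191,101).

Run:
```python
from h import *
S=cam('scene');D=cam('side')
s=lambda u,v:np.array([260+u/4,200+v/4])-.375
d=lambda u,v:np.array([255+u/4,190+v/4])-.375
for n,a,b in [('hole',s(376,307),d(191,101)),('c+far+y',s(545,313),d(55,95)),('c+far-y',s(318,432),d(255,28)),('in -y',s(208,295),d(325,118)),('in+y',s(430,205),d(130,190)),
  ('mat x-,y-',s(20,225),d(517,422)),('roofdoor -y',s(60,100),d(475,285)),('roof door+y',s(268,15),d(265,365))]:
    X,e=tri([ray(S,a),ray(D,b)]);print(n,X.round(4),np.round(e[0],4))
for n,p in [('mat x+y+',s(577,455)),('x-y-',s(20,225)),('x+y-',s(290,605))]: print(n,onz(S,p,.003).round(4))
for n,p in [('x-y-',d(517,422)),('x-y+',d(245,548)),('x+y+',d(27,215))]: print('D',n,onz(D,p,.003).round(4))
```

```text
hole [0.5781 0.0999 0.1274] 0.0001
c+far+y [0.4994 0.1475 0.1267] 0.0008
c+far-y [0.6491 0.1533 0.1244] 0.0019
in -y [0.6525 0.0469 0.1247] 0.0019
in+y [0.5095 0.0469 0.1215] 0.0011
mat x-,y- [ 0.6881 -0.1484  0.005 ] 0.0011
roofdoor -y [ 0.6612 -0.1274  0.1267] 0.0
roof door+y [ 0.5177 -0.1292  0.1302] 0.0017
mat x+y+ [0.4747 0.1705 0.003 ]
x-y- [ 0.6866 -0.1494  0.003 ]
x+y- [0.673  0.1751 0.003 ]
D x-y- [ 0.6901 -0.1475  0.003 ]
D x-y+ [ 0.4912 -0.1569  0.003 ]
D x+y+ [0.4771 0.1708 0.003 ]
```

```bash
cat >> h.py <<'E'
from scipy.spatial.transform import Rotation as Ro
def rel(p0,rpy0,tg):
    R0=Ro.from_euler('xyz',rpy0,degrees=True)
    for p,rpy in tg:
        s=R0.inv().apply(np.array(p)-p0)*1000;r=(R0.inv()*Ro.from_euler('xyz',rpy,degrees=True)).as_rotvec()
        print('xyz',s.round(1),'rot',r.round(4))
E
python3 - <<'E'
from h import *
S=cam('scene');D=cam('side')
for n,lo,hi in [('blue',(100,120,60),(125,255,255)),('green',(45,100,50),(85,255,255))]:
    a=blobs(S,lo,hi,(280,130,345,210));b=blobs(D,lo,hi,(290,340,370,480));print(n,a[:1],b[:1]);
    print(tri([ray(S,a[0][1]),ray(D,b[0][1])])[0], onz(D,b[0][1],.03))
print(onz(D,(351.5,393.5),.029))
rel(np.array([.231,.608,.231]),[180,0,159.2],[((.45,.05,.32),(180,0,92.5)),((.477,-.361,.26),(180,0,92.5))])
E
```

```text
blue [(137, array([307.1, 147.6]), array([299, 140,  17,  14], dtype=int32))] [(662, array([338.4, 456.6]), array([325, 442,  28,  30], dtype=int32))]
[ 0.39102442 -0.46501789  0.03104392] [ 0.3907726  -0.46441229  0.03      ]
green [(178, array([324.9, 192. ]), array([316, 183,  19,  17], dtype=int32))] [(403, array([316.7, 362.8]), array([305, 352,  24,  23], dtype=int32))]
[ 0.44297738 -0.26220017  0.02949939] [ 0.44263592 -0.26235564  0.03      ]
[ 0.47651455 -0.36087444  0.029     ]
xyz [-402.9 -443.9  -89. ] rot [ 0.     -0.      1.1641]
xyz [-574.1 -818.5  -29. ] rot [ 0.     -0.      1.1641]
```

Call:
drive_tool(
  moves=[
    {"x": -403,"y": -444,"z": -89,"rz": 1.164,"fingers": -1},
    {"x": -403,"y": -444,"z": -89,"rz": 1.164,"fingers": -1},
    {"x": -403,"y": -444,"z": -89,"rz": 1.164,"fingers": -1},
    {"x": -403,"y": -444,"z": -89,"rz": 1.164,"fingers": -1},
    {"x": -403,"y": -444,"z": -89,"rz": 1.164,"fingers": -1},
    {"x": -403,"y": -444,"z": -89,"rz": 1.164,"fingers": -1},
    {"x": -403,"y": -444,"z": -89,"rz": 1.164,"fingers": -1},
    {"x": -403,"y": -444,"z": -89,"rz": 1.164,"fingers": -1},
    {"x": -403,"y": -444,"z": -89,"rz": 1.164,"fingers": -1},
    {"x": -403,"y": -444,"z": -89,"rz": 1.164,"fingers": -1},
    {"x": -574,"y": -818,"z": -29,"rz": 1.164,"fingers": -1},
    {"x": -574,"y": -818,"z": -29,"rz": 1.164,"fingers": -1},
    {"x": -574,"y": -818,"z": -29,"rz": 1.164,"fingers": -1},
    {"x": -574,"y": -818,"z": -29,"rz": 1.164,"fingers": -1},
    {"x": -574,"y": -818,"z": -29,"rz": 1.164,"fingers": -1},
    {"x": -574,"y": -818,"z": -29,"rz": 1.164,"fingers": -1},
    {"x": -574,"y": -818,"z": -29,"rz": 1.164,"fingers": -1},
    {"x": -574,"y": -818,"z": -29,"rz": 1.164,"fingers": -1},
    {"x": -574,"y": -818,"z": -29,"rz": 1.164,"fingers": -1},
    {"x": -574,"y": -818,"z": -29,"rz": 1.164,"fingers": -1},
  ],
)

```text
invalid input at $.moves[0]: expected keys x, y, z, rx, ry, rz, fingers
```

Call:
drive_tool(
  moves=[
    {"x": -403,"y": -444,"z": -89,"rx": 0,"ry": 0,"rz": 1.164,"fingers": -1},
    {"x": -403,"y": -444,"z": -89,"rx": 0,"ry": 0,"rz": 1.164,"fingers": -1},
    {"x": -403,"y": -444,"z": -89,"rx": 0,"ry": 0,"rz": 1.164,"fingers": -1},
    {"x": -403,"y": -444,"z": -89,"rx": 0,"ry": 0,"rz": 1.164,"fingers": -1},
    {"x": -403,"y": -444,"z": -89,"rx": 0,"ry": 0,"rz": 1.164,"fingers": -1},
    {"x": -403,"y": -444,"z": -89,"rx": 0,"ry": 0,"rz": 1.164,"fingers": -1},
    {"x": -403,"y": -444,"z": -89,"rx": 0,"ry": 0,"rz": 1.164,"fingers": -1},
    {"x": -403,"y": -444,"z": -89,"rx": 0,"ry": 0,"rz": 1.164,"fingers": -1},
    {"x": -403,"y": -444,"z": -89,"rx": 0,"ry": 0,"rz": 1.164,"fingers": -1},
    {"x": -403,"y": -444,"z": -89,"rx": 0,"ry": 0,"rz": 1.164,"fingers": -1},
    {"x": -574,"y": -818,"z": -29,"rx": 0,"ry": 0,"rz": 1.164,"fingers": -1},
    {"x": -574,"y": -818,"z": -29,"rx": 0,"ry": 0,"rz": 1.164,"fingers": -1},
    {"x": -574,"y": -818,"z": -29,"rx": 0,"ry": 0,"rz": 1.164,"fingers": -1},
    {"x": -574,"y": -818,"z": -29,"rx": 0,"ry": 0,"rz": 1.164,"fingers": -1},
    {"x": -574,"y": -818,"z": -29,"rx": 0,"ry": 0,"rz": 1.164,"fingers": -1},
    {"x": -574,"y": -818,"z": -29,"rx": 0,"ry": 0,"rz": 1.164,"fingers": -1},
    {"x": -574,"y": -818,"z": -29,"rx": 0,"ry": 0,"rz": 1.164,"fingers": -1},
    {"x": -574,"y": -818,"z": -29,"rx": 0,"ry": 0,"rz": 1.164,"fingers": -1},
    {"x": -574,"y": -818,"z": -29,"rx": 0,"ry": 0,"rz": 1.164,"fingers": -1},
  ],
)

```text
time_s: 2.78
tool_pos: [0.4773, -0.36, 0.2594]
tool_rot: [-180.0, -0.1, 92.5]
force: [0.2, 0.1, -1.0]
grip_width: 0.0872
grasp_force: 0.0
```

Run:
```python
from h import *
W=cam('wrist');D=cam('side');save(W,'w1.png')
a=blobs(W,(22,120,70),(34,255,255));b=blobs(D,(22,120,70),(34,255,255),(325,365,375,420));print(a[:2],b[:2])
print(tri([ray(W,a[0][1]),ray(D,b[0][1])]),onz(W,a[0][1],.03),ray(W,a[0][1]))
o=sensors.get_obs();print(o['tool_pos'],o['tool_rot'],o['force'])
```

```text
[(1823, array([323.3, 216.5]), array([300, 193,  48,  48], dtype=int32))] [(523, array([350.9, 393. ]), array([338, 381,  27,  25], dtype=int32))]
(array([ 0.47674178, -0.35841796,  0.02687151]), [np.float64(0.00021049825450134235), np.float64(0.00021049825450107363)]) [ 0.47691584 -0.35789344  0.03      ] (array([ 0.47466129, -0.28287286,  0.41371293]), array([ 0.00576635, -0.19187617, -0.9814022 ]))
[ 0.47790638 -0.35909824  0.2598382 ] [ 1.79925664e+02 -7.37534929e-02  9.26692304e+01] [-0.022263   -0.67948788  0.82377978]
```

View pics/w1.png

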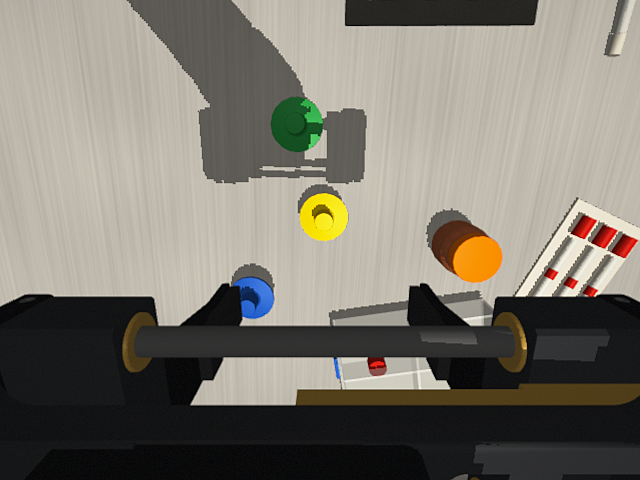

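Wrist view: yellow flange centred at (323,216), green at (297,124), blue at (252,297). The gripper is almost directly above the yellow cup, so I descend part-way.

Call:
drive_tool(
  moves=[
    {"x": 0,"y": 0,"z": 60,"rx": 0,"ry": 0,"rz": 0,"fingers": -1},
    {"x": 0,"y": 0,"z": 120,"rx": 0,"ry": 0,"rz": 0,"fingers": -1},
    {"x": 0,"y": 0,"z": 170,"rx": 0,"ry": 0,"rz": 0,"fingers": -0.2},
    {"x": 0,"y": 0,"z": 195,"rx": 0,"ry": 0,"rz": 0,"fingers": -0.2},
    {"x": 0,"y": 0,"z": 195,"rx": 0,"ry": 0,"rz": 0,"fingers": -0.2},
  ],
)

```text
time_s: 3.5
tool_pos: [0.4769, -0.3581, 0.0632]
tool_rot: [-179.9, -0.2, 92.7]
force: [-0.0, 1.2, -0.2]
grip_width: 0.0648
grasp_force: 0.0
```

Run:
```python
from h import *
W=cam('wrist')
a=blobs(W,(22,120,70),(34,255,255));print(a[:3]);
for i in range(3):
    o=sensors.get_obs();print(o['tool_pos'],o['tool_rot'],o['qpos'])
print(onz(W,a[0][1],.03),ray(W,a[0][1])[0])
```

```text
[(6376, array([322.9, 282.6]), array([277, 239,  93,  88], dtype=int32)), (20, array([477.8, 350.1]), array([476, 346,   4,   9], dtype=int32))]
[ 0.47781353 -0.35934053  0.06492486] [ 1.79977787e+02 -5.16426224e-02  9.26443920e+01] [ -7.85204991  27.86608725  52.96736834 102.80769294 -25.06772274
  61.96584357  56.72150174]
[ 0.47781353 -0.35934053  0.06492486] [ 1.79977787e+02 -5.16426224e-02  9.26443920e+01] [ -7.85204991  27.86608725  52.96736834 102.80769294 -25.06772274
  61.96584357  56.72150174]
[ 0.47781353 -0.35934053  0.06492486] [ 1.79977787e+02 -5.16426224e-02  9.26443920e+01] [ -7.85204991  27.86608725  52.96736834 102.80769294 -25.06772274
  61.96584357  56.72150174]
[ 0.47686331 -0.35715452  0.03      ] [ 0.47448156 -0.28119839  0.21765691]
```

Call:
drive_tool(
  moves=[
    {"x": 1.5,"y": 0,"z": 21,"rx": 0,"ry": 0,"rz": 0,"fingers": -0.2},
    {"x": 1.5,"y": 0,"z": 21,"rx": 0,"ry": 0,"rz": 0,"fingers": -0.2},
    {"x": 1.5,"y": 0,"z": 21,"rx": 0,"ry": 0,"rz": 0,"fingers": 1},
    {"x": 1.5,"y": 0,"z": 21,"rx": 0,"ry": 0,"rz": 0,"fingers": 1},
    {"x": 1.5,"y": 0,"z": 21,"rx": 0,"ry": 0,"rz": 0,"fingers": 1},
    {"x": 1.5,"y": 0,"z": 21,"rx": 0,"ry": 0,"rz": 0,"fingers": 1},
    {"x": 1.5,"y": 0,"z": 21,"rx": 0,"ry": 0,"rz": 0,"fingers": 1},
  ],
  force=25,
)

```text
time_s: 4.42
tool_pos: [0.477, -0.3593, 0.0436]
tool_rot: [180.0, 0.0, 92.5]
force: [-0.1, 0.8, 0.5]
grip_width: 0.0187
grasp_force: 25.0
```

Call:
drive_tool(
  moves=[
    {"x": 0,"y": 0,"z": -50,"rx": 0,"ry": 0,"rz": 0,"fingers": 1},
    {"x": 0,"y": 0,"z": -110,"rx": 0,"ry": 0,"rz": 0,"fingers": 1},
    {"x": 30,"y": -4,"z": -165,"rx": 0,"ry": 0,"rz": 0,"fingers": 1},
    {"x": 70,"y": -8,"z": -210,"rx": 0,"ry": 0,"rz": 0,"fingers": 1},
    {"x": 120,"y": -12,"z": -245,"rx": 0,"ry": 0,"rz": 0,"fingers": 1},
    {"x": 180,"y": -16,"z": -256,"rx": 0,"ry": 0,"rz": 0,"fingers": 1},
    {"x": 240,"y": -20,"z": -256,"rx": 0,"ry": 0,"rz": 0,"fingers": 1},
    {"x": 300,"y": -23,"z": -256,"rx": 0,"ry": 0,"rz": 0,"fingers": 1},
    {"x": 340,"y": 10,"z": -250,"rx": 0,"ry": 0,"rz": 0,"fingers": 1},
    {"x": 370,"y": 60,"z": -236,"rx": 0,"ry": 0,"rz": 0,"fingers": 1},
    {"x": 383,"y": 105,"z": -222,"rx": 0,"ry": 0,"rz": 0,"fingers": 1},
    {"x": 385,"y": 115,"z": -216,"rx": 0,"ry": 0,"rz": 0,"fingers": 1},
    {"x": 385,"y": 115,"z": -216,"rx": 0,"ry": 0,"rz": 0,"fingers": 1},
    {"x": 385,"y": 115,"z": -216,"rx": 0,"ry": 0,"rz": 0,"fingers": 1},
  ],
)

```text
time_s: 6.18
tool_pos: [0.5743, 0.0292, 0.2604]
tool_rot: [180.0, -0.1, 92.4]
force: [-0.0, 0.1, 0.3]
grip_width: 0.0188
grasp_force: 25.0
```

Run:
```python
from h import *
W=cam('wrist');save(W,'w2.png')
o=sensors.get_obs();print(o['tool_pos'],o['tool_rot'],o['force'])
for X in ([.5781,.0999,.126],[.588,-.125,.136]): print(proj(W,np.array(X)))
print(W['fx'],W['R'],W['t'])
a=blobs(W,(22,120,70),(34,255,255));print(a[:4])
```

```text
[0.57434547 0.02931484 0.26067063] [ 1.79928895e+02 -9.38113799e-02  9.24290280e+01] [ 0.3402912   0.47528339 -0.95165713]
[331.45641764 156.66400328]
[330.6128061  395.37826312]
340.41141194028023 [[ 9.99093012e-01  4.25784906e-02  4.73921095e-04]
 [ 4.07313348e-02 -9.58876403e-01  2.80886102e-01]
 [ 1.24141380e-02 -2.80612039e-01 -9.59740993e-01]] [-0.57593877 -0.03784645  0.42073422]
[(4994, array([323.8, 283.2]), array([273, 247, 103,  79], dtype=int32))]
```

View pics/w2.png

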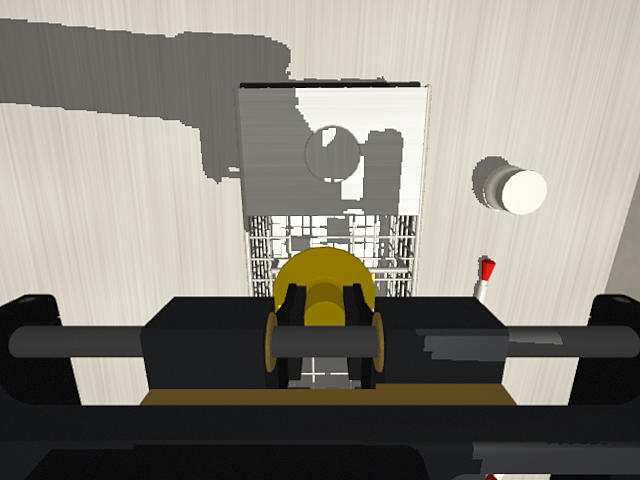

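Wrist view: hole at about (331,153), 27 px in radius; the held cup's flange spans columns 273–376 with its top edge at row 247.

Run:
```python
from h import *
W=cam('wrist');o=sensors.get_obs();T=o['tool_pos'];print(T)
g=cv2.GaussianBlur(cv2.cvtColor(W['image'],cv2.COLOR_RGB2GRAY),(3,3),0)
print(cv2.HoughCircles(g[115:200,280:390],cv2.HOUGH_GRADIENT,1,20,param1=60,param2=10,minRadius=23,maxRadius=31)[0][:3]+[280,115,0])
for p in [(331.5,153.5),(304.5,153.5),(360,153.5),(331.5,126),(331.5,181)]: print(onz(W,p,.126).round(4))
ex=np.array([-.0424,.999,0])
print('flange', onz(W,(324.5,247),T[2]-.014)-.028*ex-T)
```

```text
[0.57446469 0.02955946 0.26077722]
[[333.5        154.5         27.10000038]]
[0.5782 0.1027 0.126 ]
[0.5561 0.1017 0.126 ]
[0.6015 0.1037 0.126 ]
[0.5771 0.1239 0.126 ]
[0.5793 0.0805 0.126 ]
flange [ 0.00085995  0.00022289 -0.014     ]
```

Call:
drive_tool(
  moves=[
    {"x": 45,"y": 4,"z": 0,"rx": 0,"ry": 0,"rz": 0,"fingers": 1},
    {"x": 71.5,"y": 6.5,"z": 30,"rx": 0,"ry": 0,"rz": 0,"fingers": 1},
    {"x": 71.5,"y": 6.5,"z": 70,"rx": 0,"ry": 0,"rz": 0,"fingers": 1},
    {"x": 71.5,"y": 6.5,"z": 84,"rx": 0,"ry": 0,"rz": 0,"fingers": 1},
    {"x": 71.5,"y": 6.5,"z": 92,"rx": 0,"ry": 0,"rz": 0,"fingers": 1},
    {"x": 71.5,"y": 6.5,"z": 100,"rx": 0,"ry": 0,"rz": 0,"fingers": 1},
    {"x": 71.5,"y": 6.5,"z": 106,"rx": 0,"ry": 0,"rz": 0,"fingers": 1},
    {"x": 71.5,"y": 6.5,"z": 106,"rx": 0,"ry": 0,"rz": 0,"fingers": 1},
  ],
)

```text
time_s: 7.28
tool_pos: [0.5783, 0.102, 0.1536]
tool_rot: [-180.0, -0.0, 92.5]
force: [-0.8, 0.2, -0.3]
grip_width: 0.0185
grasp_force: 25.0
```

Run:
```python
from h import *
S=cam('scene');D=cam('side');o=sensors.get_obs();print(o['tool_pos'],o['force'],o['wrist_torque'])
a=blobs(S,(22,120,70),(34,255,255),(325,240,390,300));b=blobs(D,(22,120,70),(34,255,255),(280,190,322,230));print(a[:2],b[:2])
print(tri([ray(S,a[0][1]),ray(D,b[0][1])]))
r=blobs(D,(0,150,80),(6,255,255),(315,185,355,220));print(r[:2])
```

```text
[0.57859602 0.10211163 0.15396436] [ 0.6514885  -0.11550918  0.1177248 ] [-0.06940913  0.06015038  0.01530782]
[(254, array([355. , 276.5]), array([343, 265,  24,  20], dtype=int32))] [(216, array([302.5, 212.2]), array([292, 201,  21,  20], dtype=int32))]
(array([0.57936581, 0.10462851, 0.13282394]), [np.float64(0.001208616617980332), np.float64(0.001208616617980402)])
[(106, array([334.7, 202.8]), array([328, 198,  14,  11], dtype=int32))]
```

Call:
drive_tool(
  moves=[
    {"x": -0.8,"y": -0.5,"z": 5,"rx": 0,"ry": 0,"rz": 0,"fingers": 1},
    {"x": -0.8,"y": -0.5,"z": 8,"rx": 0,"ry": 0,"rz": 0,"fingers": 1},
    {"x": -0.8,"y": -0.5,"z": 9.5,"rx": 0,"ry": 0,"rz": 0,"fingers": 1},
    {"x": -0.8,"y": -0.5,"z": 10.5,"rx": 0,"ry": 0,"rz": 0,"fingers": 1},
    {"x": -0.8,"y": -0.5,"z": 10.5,"rx": 0,"ry": 0,"rz": 0,"fingers": 1},
  ],
)

```text
time_s: 8.0
tool_pos: [0.5776, 0.1013, 0.1437]
tool_rot: [-180.0, -0.0, 92.5]
force: [-4.0, -0.2, 5.6]
grip_width: 0.0188
grasp_force: 25.0
```

Call:
drive_tool(
  moves=[
    {"x": 0,"y": 0,"z": 0,"rx": 0,"ry": 0,"rz": 0,"fingers": 0.0},
    {"x": 0,"y": 0,"z": 0,"rx": 0,"ry": 0,"rz": 0,"fingers": -0.3},
    {"x": 0,"y": 0,"z": -1,"rx": 0,"ry": 0,"rz": 0,"fingers": -0.3},
    {"x": 0,"y": 0,"z": -30,"rx": 0,"ry": 0,"rz": 0,"fingers": -0.3},
    {"x": 0,"y": 0,"z": -90,"rx": 0,"ry": 0,"rz": 0,"fingers": -0.3},
    {"x": 0,"y": 0,"z": -150,"rx": 0,"ry": 0,"rz": 0,"fingers": -0.3},
    {"x": -10,"y": 0,"z": -205,"rx": 0,"ry": 0,"rz": 0,"fingers": -0.3},
    {"x": -60,"y": 0,"z": -216,"rx": 0,"ry": 0,"rz": 0,"fingers": -0.3},
    {"x": -60,"y": 0,"z": -216,"rx": 0,"ry": 0,"rz": 0,"fingers": -0.3},
    {"x": -60,"y": 0,"z": -216,"rx": 0,"ry": 0,"rz": 0,"fingers": -0.3},
  ],
)

```text
time_s: 9.25
tool_pos: [0.5804, 0.0417, 0.3588]
tool_rot: [-180.0, -0.0, 92.5]
force: [0.1, 0.6, -0.6]
grip_width: 0.0565
grasp_force: 0.0
```

Run:
```python
from h import *
S=cam('scene');D=cam('side');W=cam('wrist');o=sensors.get_obs();T=o['tool_pos'];print(T,o['tool_rot'],o['force'],o['grip_width'])
Y=((22,120,70),(34,255,255))
a=blobs(S,*Y,(325,240,390,300));b=blobs(D,*Y,(280,190,322,230));w=blobs(W,*Y)
print(a[:2],b[:2],w[:2]);print(tri([ray(S,a[0][1]),ray(D,b[0][1])]))
if w: print(onz(W,w[0][1],.132),onz(W,(w[0][2][0]+w[0][2][2]/2,w[0][2][1]+w[0][2][3]/2),.13))
R=((0,150,60),(6,255,255))
a=blobs(S,*R,(300,165,330,190));b=blobs(D,*R,(315,185,355,220));w=blobs(W,*R);print(a[:1],b[:1],w[:4])
print(tri([ray(S,a[0][1]),ray(D,b[0][1])]))
if w:print(tri([ray(S,a[0][1]),ray(D,b[0][1]),ray(W,w[0][1])]))
save(W,'w3.png')
```

```text
[0.58018234 0.04300532 0.35818683] [-1.79920744e+02 -7.21562363e-03  9.26543123e+01] [ 0.0565131  -0.00407588  0.08660251] 0.05659291495229478
[(394, array([354.3, 276.1]), array([342, 265,  25,  22], dtype=int32))] [(265, array([302. , 213.5]), array([292, 204,  21,  18], dtype=int32))] [(2049, array([324.6, 164.7]), array([300, 139,  50,  52], dtype=int32)), (144, array([348. , 263.1]), array([341, 254,  12,  21], dtype=int32))]
(array([0.57797799, 0.10203932, 0.13066803]), [np.float64(1.5316415061162337e-05), np.float64(1.5316415061105843e-05)])
[0.57833353 0.10275649 0.132     ] [0.5787887  0.10236654 0.13      ]
[] [(105, array([334.8, 202.8]), array([328, 198,  14,  11], dtype=int32))] [(130, array([452.7, 256.1]), array([449, 249,  10,  17], dtype=int32)), (79, array([324.4, 386.7]), array([308, 386,  34,   3], dtype=int32)), (15, array([441.8, 296.7]), array([440, 294,   6,   8], dtype=int32))]Traceback (most recent call last):
  File "<stdin>", line 9, in <module>
IndexError: list index out of range
```

Run:
```python
from h import *
W=cam('wrist')
im=cv2.cvtColor(W['image'][215:375,260:420],cv2.COLOR_RGB2BGR)
cv2.imwrite('pics/w3.png',cv2.resize(im,None,fx=3.7,fy=3.7,interpolation=cv2.INTER_CUBIC))
c=np.array([.582,.010,0]);yaw=np.radians(92.5);M=np.array([[np.cos(yaw),-np.sin(yaw),0],[np.sin(yaw),np.cos(yaw),0],[0,0,1]])
for n,p in [('hookrod',(-22,-24,156)),('tip',(-22,-19,158)),('upright top',(-22,-28.5,160)),('hinge',(-135,0,136)),('knob',(-78.6,0,291))]:
    print(n,(c+M@np.array(p)/1e3).round(4),proj(W,c+M@np.array(p)/1e3).round(1))
h=cv2.cvtColor(W['image'],cv2.COLOR_RGB2HSV);m=cv2.inRange(h,(10,110,60),(34,255,255))[235:300,310:400]
ys,xs=np.nonzero(m);
for r in range(235,300):
    q=xs[ys==r-235]+310
    if len(q):print(r,q.min(),q.max(),end='; ')
```

```text
hookrod [ 0.6069 -0.0109  0.156 ] [345.5 271.8]
tip [ 0.6019 -0.0112  0.158 ] [341.  272.4]
upright top [ 0.6114 -0.0107  0.16  ] [349.7 273. ]
hinge [ 0.5879 -0.1249  0.136 ] [323.7 350.2]
knob [ 0.5854 -0.0685  0.291 ] [323.3 400.2]
254 334 355; 255 334 356; 256 334 356; 257 334 356; 258 334 355; 259 334 355; 260 334 355; 261 334 355; 262 334 355; 263 334 355; 264 334 355; 265 334 355; 266 334 355; 267 333 355; 268 334 355; 269 334 355; 270 334 355; 271 334 355; 272 334 355; 273 334 355; 274 333 355; 275 354 355; 276 354 355; 277 354 355; 278 354 355;
```

View pics/w3.png

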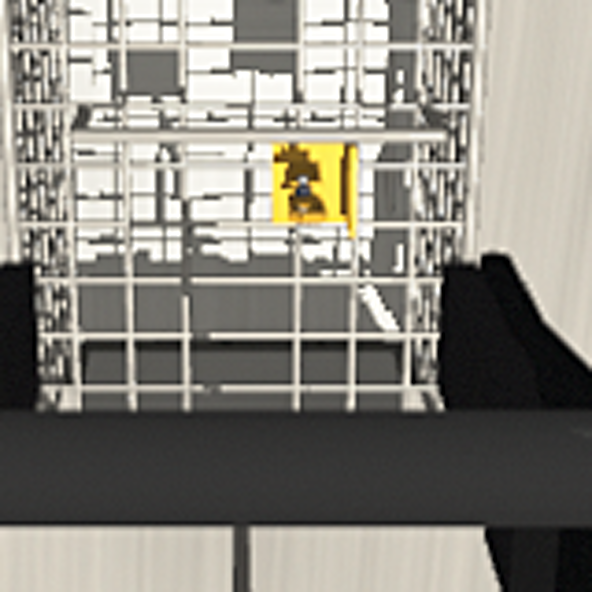

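Crop of the wrist view: the brass treadle plate and hook sit at about (334–355, 254–274), just behind the rest wire (row ~251). They overlap too much for a precise reading, so I will find the hook by feel. The cup measures as seated at (0.578, 0.102), matching the hole. Next is the knob.

Call:
drive_tool(
  moves=[
    {"x": -55,"y": 0,"z": 0,"rx": 0,"ry": 0,"rz": 0,"fingers": -0.3},
    {"x": -110.5,"y": 0,"z": 0,"rx": 0,"ry": 0,"rz": 0,"fingers": -0.3},
    {"x": -110.5,"y": 0,"z": 20,"rx": 0,"ry": 0,"rz": 0,"fingers": -0.3},
    {"x": -110.5,"y": 0,"z": 50,"rx": 0,"ry": 0,"rz": 0,"fingers": -0.3},
    {"x": -110.5,"y": 0,"z": 77.5,"rx": 0,"ry": 0,"rz": 0,"fingers": -0.3},
    {"x": -110.5,"y": 0,"z": 77.5,"rx": 0,"ry": 0,"rz": 0,"fingers": -0.3},
  ],
)

```text
time_s: 10.2
tool_pos: [0.5841, -0.0678, 0.2793]
tool_rot: [-179.7, -0.0, 92.6]
force: [0.1, 0.6, -0.1]
grip_width: 0.0566
grasp_force: 0.0
```

Run:
```python
from h import *
D=cam('side');S=cam('scene');W=cam('wrist');o=sensors.get_obs();print(o['tool_pos'],o['force'],o['grip_width'])
R=((0,150,40),(6,255,255));print(blobs(S,*R,(295,160,335,195))[:2],blobs(D,*R,(315,185,355,220))[:2])
a=cv2.resize(cv2.cvtColor(D['image'][150:270,275:395],cv2.COLOR_RGB2BGR),(395,395),interpolation=cv2.INTER_CUBIC)
b=cv2.resize(cv2.cvtColor(W['image'][200:480,180:460],cv2.COLOR_RGB2BGR),(395,395))
cv2.imwrite('pics/k.png',np.hstack([a,b]))
```

```text
[ 0.58598668 -0.06876166  0.28273987] [ 0.36072207 -0.31330157 -0.24874747] 0.056174269596897475
[(79, array([314. , 176.6]), array([308, 172,  14,  11], dtype=int32))] [(99, array([334.8, 203. ]), array([328, 198,  14,  11], dtype=int32))]
```

View pics/k.png

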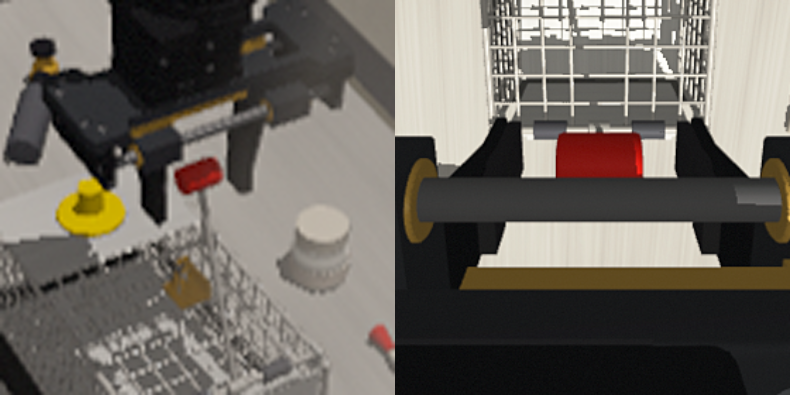

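The knob sits between the fingers, centred sideways, with its front edge at about row 294 of the wrist image.

Run:
```python
from h import *
W=cam('wrist');o=sensors.get_obs();T=o['tool_pos'];print(T)
w=blobs(W,(0,150,40),(6,255,255),(270,260,380,340));print(w[:2])
C,d=ray(W,(325,w[0][2][1]));ex=np.array([-.0436,.999,0])
# tangent ray to knob cylinder (r=10mm): centre line distance 10 below the ray at given height
for z in (.288,.291,.294):
    n=np.cross(d,[0.999,.0436,0]);n/=np.linalg.norm(n);n*=-np.sign(n[1])
    # centre = point with (X-C).n=.010, z fixed
    X=C+d*(z-C[2])/d[2]; s=(.010-(X-C)@n)/(ex@n); Y=X+s*ex; print(z,Y.round(4),'dx tool',((Y-T)@ex*1e3).round(1),n.round(2))
```

```text
[ 0.58608459 -0.06889229  0.28293682]
[(1927, array([323.7, 309.6]), array([293, 293,  62,  33], dtype=int32))]
0.288 [ 0.5872 -0.0684  0.288 ] dx tool 0.5 [ 0.04 -0.91  0.41]
0.291 [ 0.5871 -0.0671  0.291 ] dx tool 1.8 [ 0.04 -0.91  0.41]
0.294 [ 0.587  -0.0657  0.294 ] dx tool 3.1 [ 0.04 -0.91  0.41]
```

Call:
drive_tool(
  moves=[
    {"x": 0.5,"y": 0,"z": 0,"rx": 0,"ry": 0,"rz": 0,"fingers": -0.1},
    {"x": 0.5,"y": 0,"z": 0,"rx": 0,"ry": 0,"rz": 0,"fingers": 0.2},
    {"x": 0.5,"y": 0,"z": 0,"rx": 0,"ry": 0,"rz": 0,"fingers": 0.5},
    {"x": 0.5,"y": 0,"z": 0,"rx": 0,"ry": 0,"rz": 0,"fingers": 1},
    {"x": 0.5,"y": 0,"z": 0,"rx": 0,"ry": 0,"rz": 0,"fingers": 1},
    {"x": 0.5,"y": 0,"z": 0,"rx": 0,"ry": 0,"rz": 0,"fingers": 1},
  ],
  force=45,
)

```text
time_s: 11.15
tool_pos: [0.5854, -0.0685, 0.2816]
tool_rot: [180.0, -0.0, 92.5]
force: [0.2, -0.3, 0.9]
grip_width: 0.0271
grasp_force: 45.0
```

Run:
```python
from h import *
P=[]
for i in range(6):
    cam('wrist');o=sensors.get_obs();P.append(np.r_[o['tool_pos'],o['tool_rot'],o['force']])
print(np.mean(P,0).round(4),np.std(P,0).round(4),o['grip_width'])
# arc shifts from el=70: mm in tool axes
e=np.radians
for v in [.1,.2,.3,.4,.5,.6,.7,.8,.9,.95,1.0,1.03,1.06,1.07,1.08]:
    el=e(70)-v;print(v,round(165*(np.cos(el)-np.cos(e(70))),1),round(165*(np.sin(e(70))-np.sin(el)),1))
```

```text
[ 5.854000e-01 -6.850000e-02  2.816000e-01  1.799874e+02 -2.800000e-03
  9.252150e+01  9.630000e-02  1.860000e-02  8.137000e-01] [0.     0.     0.     0.0022 0.0012 0.0009 0.385  0.449  0.3458] 0.027644572341214584
0.1 15.2 6.4
0.2 29.7 14.3
0.3 43.3 23.6
0.4 55.9 34.2
0.5 67.4 46.0
0.6 77.7 58.9
0.7 86.6 72.8
0.8 94.1 87.5
0.9 100.1 102.9
0.95 102.5 110.8
1.0 104.5 118.8
1.03 105.5 123.6
1.06 106.4 128.5
1.07 106.7 130.1
1.08 106.9 131.7
```

Call:
drive_tool(
  moves=[
    {"x": 3.5,"y": 0,"z": 1.3,"rx": 0,"ry": 0,"rz": 0,"fingers": 1},
    {"x": 11.5,"y": 0,"z": 4.7,"rx": 0,"ry": 0,"rz": 0,"fingers": 1},
    {"x": 22.5,"y": 0,"z": 10.2,"rx": 0,"ry": 0,"rz": 0,"fingers": 1},
    {"x": 33,"y": 0,"z": 16.5,"rx": 0,"ry": 0,"rz": 0,"fingers": 1},
    {"x": 43.3,"y": 0,"z": 23.6,"rx": 0,"ry": 0,"rz": 0,"fingers": 1},
    {"x": 55.9,"y": 0,"z": 34.2,"rx": 0,"ry": 0,"rz": 0,"fingers": 1},
    {"x": 67.4,"y": 0,"z": 46,"rx": 0,"ry": 0,"rz": 0,"fingers": 1},
    {"x": 77.7,"y": 0,"z": 58.9,"rx": 0,"ry": 0,"rz": 0,"fingers": 1},
    {"x": 86.6,"y": 0,"z": 72.8,"rx": 0,"ry": 0,"rz": 0,"fingers": 1},
    {"x": 94.1,"y": 0,"z": 87.5,"rx": 0,"ry": 0,"rz": 0,"fingers": 1},
    {"x": 97.3,"y": 0,"z": 95,"rx": 0,"ry": 0,"rz": 0,"fingers": 1},
    {"x": 97.3,"y": 0,"z": 95,"rx": 0,"ry": 0,"rz": 0,"fingers": 1},
  ],
)

```text
time_s: 12.95
tool_pos: [0.5822, 0.0297, 0.1879]
tool_rot: [179.8, -0.0, 92.6]
force: [0.0, 0.1, 9.8]
grip_width: 0.0273
grasp_force: 45.0
```

```bash
cat > m.py <<'E'
from h import *
def meas(n=5):
    P=[]
    for i in range(n): cam('wrist');o=sensors.get_obs();P.append(np.r_[o['tool_pos']*1e3,o['tool_rot'],o['force'],o['wrist_torque']])
    P=np.array(P);print(o['time_s'],P.mean(0).round(2),'std F',P[:,6:9].std(0).round(2),round(o['grip_width'],4))
if __name__=='__main__': meas()
E
python3 m.py
python3 - <<'E'
from h import *
D=cam('side');S=cam('scene');R=((0,150,40),(6,255,255))
a=blobs(S,*R,(300,170,390,300));b=blobs(D,*R,(285,170,350,260));print(a[:2],b[:2])
if a and b:print(tri([ray(S,a[0][1]),ray(D,b[0][1])]))
E
```

```text
13.2 [ 5.8238e+02  2.9430e+01  1.8846e+02  1.7980e+02 -6.0000e-02  9.2560e+01
 -3.9000e-01  1.0000e-01  1.0330e+01 -3.0000e-01  2.1000e-01 -0.0000e+00] std F [0.25 0.15 0.43] 0.0277
[(40, array([339.4, 231.3]), array([334, 226,  10,  10], dtype=int32))] [(77, array([316.9, 208.1]), array([312, 203,  11,  11], dtype=int32))]
(array([0.581061  , 0.02773655, 0.20613   ]), [np.float64(0.0052462244173550774), np.float64(0.005246224417354999)])
```

Call:
drive_tool(
  moves=[
    {"x": 2.8,"y": 0,"z": 8,"rx": 0,"ry": 0,"rz": 0,"fingers": 1},
    {"x": 5.2,"y": 0,"z": 16,"rx": 0,"ry": 0,"rz": 0,"fingers": 1},
    {"x": 7,"y": 0,"z": 24,"rx": 0,"ry": 0,"rz": 0,"fingers": 1},
    {"x": 8.2,"y": 0,"z": 30,"rx": 0,"ry": 0,"rz": 0,"fingers": 1},
    {"x": 8.2,"y": 0,"z": 30,"rx": 0,"ry": 0,"rz": 0,"fingers": 1},
  ],
)

```text
time_s: 13.92
tool_pos: [0.5823, 0.0391, 0.1583]
tool_rot: [179.8, -0.1, 92.6]
force: [0.1, 1.9, 9.8]
grip_width: 0.0272
grasp_force: 45.2
```

```bash
python3 m.py
```

```text
14.175 [ 5.8242e+02  3.8970e+01  1.5865e+02  1.7976e+02 -1.6000e-01  9.2600e+01
 -4.0000e-02  1.9400e+00  1.0110e+01  1.5000e-01  5.0000e-02 -6.0000e-02] std F [0.39 0.33 0.45] 0.027
```

Call:
drive_tool(
  moves=[
    {"x": 0.4,"y": 0,"z": 3,"rx": 0,"ry": 0,"rz": 0,"fingers": 1},
    {"x": 0.8,"y": 0,"z": 6,"rx": 0,"ry": 0,"rz": 0,"fingers": 1},
    {"x": 0.8,"y": 0,"z": 7,"rx": 0,"ry": 0,"rz": 0,"fingers": 1},
    {"x": 0.8,"y": 0,"z": 7,"rx": 0,"ry": 0,"rz": 0,"fingers": 1},
  ],
)

```text
time_s: 14.68
tool_pos: [0.5824, 0.0404, 0.1517]
tool_rot: [179.8, -0.2, 92.6]
force: [-0.2, 4.0, 10.4]
grip_width: 0.027
grasp_force: 45.3
```

```bash
python3 m.py
```

```text
14.925 [ 5.8245e+02  4.0420e+01  1.5178e+02  1.7975e+02 -2.0000e-01  9.2630e+01
 -3.5000e-01  3.3100e+00  1.0600e+01  3.1000e-01  1.0000e-01 -3.0000e-02] std F [0.49 0.62 0.43] 0.0271
```

Call:
drive_tool(
  moves=[
    {"x": 0.8,"y": 0,"z": 1,"rx": 0,"ry": 0,"rz": 0,"fingers": 1},
    {"x": 0.9,"y": 0,"z": 2,"rx": 0,"ry": 0,"rz": 0,"fingers": 1},
    {"x": 0.9,"y": 0,"z": 2,"rx": 0,"ry": 0,"rz": 0,"fingers": 1},
  ],
)

```text
time_s: 15.3
tool_pos: [0.5825, 0.0408, 0.1497]
tool_rot: [179.7, -0.2, 92.6]
force: [0.1, 2.5, 10.9]
grip_width: 0.0273
grasp_force: 45.3
```

```bash
python3 m.py
```

```text
15.55 [ 5.8245e+02  4.0800e+01  1.4979e+02  1.7974e+02 -1.7000e-01  9.2610e+01
 -4.9000e-01  2.6900e+00  1.0430e+01  1.5000e-01  5.0000e-02 -1.0000e-02] std F [0.64 0.53 0.51] 0.0272
```

Call:
drive_tool(
  moves=[
    {"x": 0.0,"y": 0,"z": 0.5,"rx": 0,"ry": 0,"rz": 0,"fingers": 1},
    {"x": 0.0,"y": 0,"z": 1,"rx": 0,"ry": 0,"rz": 0,"fingers": 1},
    {"x": 0.0,"y": 0,"z": 1,"rx": 0,"ry": 0,"rz": 0,"fingers": 1},
  ],
)

```text
time_s: 15.92
tool_pos: [0.5825, 0.041, 0.1488]
tool_rot: [179.7, -0.2, 92.6]
force: [-0.2, 3.1, 11.2]
grip_width: 0.027
grasp_force: 45.2
```

```bash
python3 m.py
```

```text
16.175 [ 5.8250e+02  4.0980e+01  1.4887e+02  1.7974e+02 -1.8000e-01  9.2620e+01
 -6.0000e-02  3.3900e+00  1.0860e+01  1.8000e-01  8.0000e-02 -1.0000e-02] std F [0.28 0.23 0.19] 0.0269
```

Call:
drive_tool(
  moves=[
    {"x": 0.1,"y": 0,"z": 0.5,"rx": 0,"ry": 0,"rz": 0,"fingers": 1},
    {"x": 0.1,"y": 0,"z": 1,"rx": 0,"ry": 0,"rz": 0,"fingers": 1},
    {"x": 0.1,"y": 0,"z": 1,"rx": 0,"ry": 0,"rz": 0,"fingers": 1},
  ],
)

```text
time_s: 16.55
tool_pos: [0.5825, 0.0412, 0.1478]
tool_rot: [179.7, -0.2, 92.6]
force: [-0.8, 3.1, 10.8]
grip_width: 0.0268
grasp_force: 45.3
```

```bash
python3 m.py
```

```text
16.8 [ 5.8247e+02  4.1180e+01  1.4784e+02  1.7974e+02 -1.9000e-01  9.2620e+01
 -1.7000e-01  3.4500e+00  1.0780e+01  2.1000e-01  6.0000e-02 -5.0000e-02] std F [0.42 0.27 0.24] 0.0273
```

Call:
drive_tool(
  moves=[
    {"x": 0.1,"y": 0,"z": 0.5,"rx": 0,"ry": 0,"rz": 0,"fingers": 1},
    {"x": 0.1,"y": 0,"z": 1,"rx": 0,"ry": 0,"rz": 0,"fingers": 1},
    {"x": 0.1,"y": 0,"z": 1,"rx": 0,"ry": 0,"rz": 0,"fingers": 1},
  ],
)

```text
time_s: 17.18
tool_pos: [0.5824, 0.0414, 0.1468]
tool_rot: [179.7, -0.2, 92.6]
force: [0.0, 3.0, 11.1]
grip_width: 0.0268
grasp_force: 45.3
```

```bash
python3 m.py
```

```text
17.425 [ 5.8246e+02  4.1350e+01  1.4685e+02  1.7974e+02 -1.9000e-01  9.2630e+01
  1.3000e-01  3.3800e+00  1.0760e+01  2.0000e-01  1.2000e-01 -1.0000e-02] std F [0.58 0.27 0.36] 0.0268
```

Call:
drive_tool(
  moves=[
    {"x": 0.1,"y": 0,"z": 0.4,"rx": 0,"ry": 0,"rz": 0,"fingers": 1},
    {"x": 0.1,"y": 0,"z": 0.8,"rx": 0,"ry": 0,"rz": 0,"fingers": 1},
    {"x": 0.1,"y": 0,"z": 0.8,"rx": 0,"ry": 0,"rz": 0,"fingers": 1},
  ],
)

```text
time_s: 17.8
tool_pos: [0.5825, 0.0415, 0.146]
tool_rot: [179.7, -0.2, 92.6]
force: [-0.5, 3.4, 10.7]
grip_width: 0.0269
grasp_force: 45.3
```

```bash
python3 m.py
```

```text
18.05 [ 5.8248e+02  4.1480e+01  1.4606e+02  1.7974e+02 -1.9000e-01  9.2620e+01
 -3.7000e-01  3.0400e+00  1.1090e+01  2.3000e-01  1.0000e-01 -3.0000e-02] std F [0.52 0.16 0.48] 0.0271
```

Call:
drive_tool(
  moves=[
    {"x": 0.1,"y": 0,"z": 0.4,"rx": 0,"ry": 0,"rz": 0,"fingers": 1},
    {"x": 0.1,"y": 0,"z": 0.8,"rx": 0,"ry": 0,"rz": 0,"fingers": 1},
    {"x": 0.1,"y": 0,"z": 0.8,"rx": 0,"ry": 0,"rz": 0,"fingers": 1},
  ],
)

```text
time_s: 18.42
tool_pos: [0.5825, 0.0416, 0.1452]
tool_rot: [179.7, -0.2, 92.6]
force: [0.6, 3.3, 10.8]
grip_width: 0.0271
grasp_force: 45.3
```

```bash
python3 m.py
```

```text
18.675 [ 5.8246e+02  4.1630e+01  1.4526e+02  1.7974e+02 -1.9000e-01  9.2630e+01
 -2.8000e-01  3.2500e+00  1.0850e+01  2.3000e-01  1.3000e-01 -0.0000e+00] std F [0.28 0.47 0.2 ] 0.0273
```

Run:
```python
from h import *
D=cam('side');S=cam('scene');R=((0,140,30),(7,255,255))
a=blobs(S,*R,(300,200,390,300),4);b=blobs(D,*R,(285,170,350,260),4);print(a[:3],b[:3])
T=sensors.get_obs()['tool_pos'];P=T+[0,0,.011];print(T,'proj grasp',proj(S,P),proj(D,P))
x=cv2.resize(cv2.cvtColor(S['image'][205:285,290:390],cv2.COLOR_RGB2BGR),(400,320),interpolation=cv2.INTER_CUBIC)
y=cv2.resize(cv2.cvtColor(D['image'][190:270,280:380],cv2.COLOR_RGB2BGR),(400,320),interpolation=cv2.INTER_CUBIC)
cv2.imwrite('pics/r.png',np.hstack([x,y]))
```

```text
[(17, array([343.6, 245.7]), array([342, 243,   4,   7], dtype=int32)), (13, array([338.9, 250.3]), array([336, 248,   7,   5], dtype=int32))] [(71, array([315.1, 217.2]), array([310, 212,  11,  11], dtype=int32))]
[0.5824369  0.04156562 0.1452504 ] proj grasp [338.89703564 250.95710606] [313.21239974 219.51436791]
```

View pics/r.png

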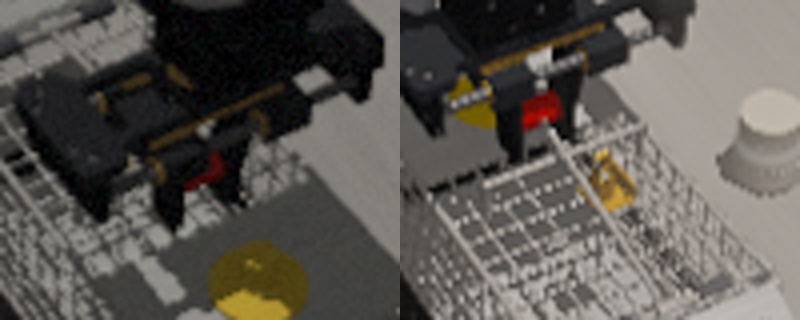

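Both panels show the knob between the fingers. In the side panel the rod crosses the rest wire just to the +y side of the brass hook, as intended. Next I compare knob and grasp projections to check for slip.

```bash
python3 - <<'E'
from h import *
D=cam('side')
g=lambda X:proj(D,np.array(X)).round(2)
print('at grasp: grasp pt',g([.5854,-.0685,.2926]),'blob 334.8 202.8')
print('at .85: grasp',g([.5824,.0294,.1995]),'blob 316.9 208.1')
print('now',g([.5824,.0416,.1563]),'blob 315.1 217.2','+3mm z',g([.5824,.0416,.1593]))
c=np.array([.582,.0105]);ex=np.array([-.0436,.999])
for v in (.85,1.07,1.09,1.11):
    el=np.radians(70)-v;p=c+ex*(-.135+.165*np.cos(el));print(v,p.round(4),.136+.165*np.sin(el),g([*p,.136+.165*np.sin(el)]))
E
python3 m.py
```

```text
at grasp: grasp pt [334.89 203.11] blob 334.8 202.8
at .85: grasp [315.   209.43] blob 316.9 208.1
now [313.19 219.5 ] blob 315.1 217.2 +3mm z [313.17 218.62]
0.85 [0.5812 0.0292] 0.19593266293091077 [314.61 210.72]
1.07 [0.5808 0.0386] 0.16093957722540814 [313.09 219.05]
1.09 [0.5808 0.039 ] 0.15767272064943283 [313.03 219.9 ]
1.11 [0.5807 0.0394] 0.15439719527416348 [312.98 220.76]
19.075 [ 5.8246e+02  4.1600e+01  1.4526e+02  1.7974e+02 -1.9000e-01  9.2630e+01
 -2.1000e-01  3.1700e+00  1.1120e+01  2.3000e-01  1.0000e-01  0.0000e+00] std F [0.18 0.39 0.5 ] 0.0268
```

Call:
drive_tool(
  moves=[
    {"x": -0.5,"y": 0,"z": 0.4,"rx": 0,"ry": 0,"rz": 0,"fingers": 1},
    {"x": -0.5,"y": 0,"z": 0.8,"rx": 0,"ry": 0,"rz": 0,"fingers": 1},
    {"x": -0.5,"y": 0,"z": 0.8,"rx": 0,"ry": 0,"rz": 0,"fingers": 1},
  ],
)

```text
time_s: 19.45
tool_pos: [0.5824, 0.0417, 0.1444]
tool_rot: [179.7, -0.2, 92.7]
force: [-0.7, 4.9, 10.9]
grip_width: 0.027
grasp_force: 45.3
```

```bash
python3 m.py
```

```text
19.7 [ 5.8245e+02  4.1720e+01  1.4442e+02  1.7975e+02 -2.3000e-01  9.2650e+01
 -3.5000e-01  4.4100e+00  1.0870e+01  4.5000e-01  1.4000e-01 -0.0000e+00] std F [0.48 0.53 0.3 ] 0.0271
```

Call:
drive_tool(
  moves=[
    {"x": 0,"y": 0,"z": 0.4,"rx": 0,"ry": 0,"rz": 0,"fingers": 1},
    {"x": 0,"y": 0,"z": 0.8,"rx": 0,"ry": 0,"rz": 0,"fingers": 1},
    {"x": 0,"y": 0,"z": 0.8,"rx": 0,"ry": 0,"rz": 0,"fingers": 1},
  ],
)

```text
time_s: 20.08
tool_pos: [0.5825, 0.0419, 0.1437]
tool_rot: [179.7, -0.2, 92.7]
force: [-0.5, 4.6, 11.5]
grip_width: 0.0273
grasp_force: 45.3
```

```bash
python3 m.py
```

```text
20.325 [ 5.8251e+02  4.1860e+01  1.4370e+02  1.7974e+02 -2.4000e-01  9.2660e+01
 -1.7000e-01  4.5100e+00  1.1410e+01  4.7000e-01  1.4000e-01 -1.0000e-02] std F [0.42 0.13 0.64] 0.0269
```

Call:
drive_tool(
  moves=[
    {"x": 0.1,"y": 0,"z": 0.5,"rx": 0,"ry": 0,"rz": 0,"fingers": 1},
    {"x": 0.2,"y": 0,"z": 1.0,"rx": 0,"ry": 0,"rz": 0,"fingers": 1},
    {"x": 0.2,"y": 0,"z": 1.5,"rx": 0,"ry": 0,"rz": 0,"fingers": 1},
    {"x": 0.2,"y": 0,"z": 1.5,"rx": 0,"ry": 0,"rz": 0,"fingers": 1},
  ],
)

```text
time_s: 20.82
tool_pos: [0.5825, 0.042, 0.1421]
tool_rot: [179.7, -0.2, 92.7]
force: [-1.2, 4.3, 11.1]
grip_width: 0.0268
grasp_force: 45.3
```

```bash
python3 m.py
```

```text
21.075 [ 5.8250e+02  4.2060e+01  1.4220e+02  1.7974e+02 -2.4000e-01  9.2660e+01
 -4.7000e-01  4.4600e+00  1.1100e+01  4.5000e-01  1.6000e-01 -1.0000e-02] std F [0.26 0.29 0.28] 0.0268
```

Call:
drive_tool(
  moves=[
    {"x": 0.1,"y": 0,"z": 0.5,"rx": 0,"ry": 0,"rz": 0,"fingers": 1},
    {"x": 0.2,"y": 0,"z": 1.0,"rx": 0,"ry": 0,"rz": 0,"fingers": 1},
    {"x": 0.2,"y": 0,"z": 1.0,"rx": 0,"ry": 0,"rz": 0,"fingers": 1},
  ],
)

```text
time_s: 21.45
tool_pos: [0.5825, 0.0422, 0.1411]
tool_rot: [179.7, -0.2, 92.7]
force: [-0.4, 4.2, 10.5]
grip_width: 0.0272
grasp_force: 45.3
```

```bash
python3 m.py
```

```text
21.7 [ 5.8249e+02  4.2200e+01  1.4116e+02  1.7974e+02 -2.4000e-01  9.2650e+01
 -3.0000e-02  4.3300e+00  1.0800e+01  4.8000e-01  8.0000e-02 -4.0000e-02] std F [0.43 0.51 0.41] 0.0272
```

Call:
drive_tool(
  moves=[
    {"x": 0.1,"y": 0,"z": 0.5,"rx": 0,"ry": 0,"rz": 0,"fingers": 1},
    {"x": 0.1,"y": 0,"z": 1.0,"rx": 0,"ry": 0,"rz": 0,"fingers": 1},
    {"x": 0.1,"y": 0,"z": 1.0,"rx": 0,"ry": 0,"rz": 0,"fingers": 1},
  ],
)

```text
time_s: 22.08
tool_pos: [0.5825, 0.0423, 0.1401]
tool_rot: [179.7, -0.2, 92.7]
force: [-0.3, 5.2, 11.2]
grip_width: 0.0271
grasp_force: 45.3
```

```bash
python3 m.py
```

```text
22.325 [ 5.8248e+02  4.2330e+01  1.4016e+02  1.7974e+02 -2.4000e-01  9.2660e+01
 -0.0000e+00  4.5300e+00  1.1120e+01  4.5000e-01  1.2000e-01  1.0000e-02] std F [0.3  0.53 0.23] 0.0268
```

Call:
drive_tool(
  moves=[
    {"x": 0.1,"y": 0,"z": 0.5,"rx": 0,"ry": 0,"rz": 0,"fingers": 1},
    {"x": 0.1,"y": 0,"z": 1.0,"rx": 0,"ry": 0,"rz": 0,"fingers": 1},
    {"x": 0.1,"y": 0,"z": 1.0,"rx": 0,"ry": 0,"rz": 0,"fingers": 1},
  ],
)

```text
time_s: 22.7
tool_pos: [0.5825, 0.0425, 0.1391]
tool_rot: [179.7, -0.2, 92.7]
force: [-0.0, 6.0, 10.8]
grip_width: 0.0269
grasp_force: 45.3
```

```bash
python3 m.py
python3 - <<'E'
from h import *
D=cam('side');print(blobs(D,(0,140,30),(7,255,255),(285,170,350,260),4)[:2])
E
```

```text
22.95 [ 5.8250e+02  4.2470e+01  1.3919e+02  1.7974e+02 -2.4000e-01  9.2650e+01
 -6.6000e-01  4.7100e+00  1.1400e+01  4.6000e-01  1.1000e-01 -1.0000e-02] std F [0.38 0.43 0.54] 0.0269
[(73, array([314.8, 218.7]), array([310, 214,  11,  10], dtype=int32))]
```

Call:
drive_tool(
  moves=[
    {"x": 0.1,"y": 0,"z": 0.5,"rx": 0,"ry": 0,"rz": 0,"fingers": 1},
    {"x": 0.1,"y": 0,"z": 1.0,"rx": 0,"ry": 0,"rz": 0,"fingers": 1},
    {"x": 0.1,"y": 0,"z": 1.0,"rx": 0,"ry": 0,"rz": 0,"fingers": 1},
  ],
)

```text
time_s: 23.38
tool_pos: [0.5826, 0.0426, 0.1384]
tool_rot: [179.7, -0.2, 92.7]
force: [-1.6, 4.2, 13.2]
grip_width: 0.0269
grasp_force: 45.3
```

```bash
python3 m.py
```

```text
23.625 [ 5.8259e+02  4.2570e+01  1.3842e+02  1.7973e+02 -2.5000e-01  9.2660e+01
 -7.3000e-01  4.6600e+00  1.2180e+01  4.5000e-01  2.2000e-01 -0.0000e+00] std F [0.34 0.37 0.37] 0.0273
```

Call:
drive_tool(
  moves=[
    {"x": 0.1,"y": 0,"z": 0.5,"rx": 0,"ry": 0,"rz": 0,"fingers": 1},
    {"x": 0.1,"y": 0,"z": 1.0,"rx": 0,"ry": 0,"rz": 0,"fingers": 1},
    {"x": 0.1,"y": 0,"z": 1.0,"rx": 0,"ry": 0,"rz": 0,"fingers": 1},
  ],
)

```text
time_s: 24.0
tool_pos: [0.5827, 0.0426, 0.138]
tool_rot: [179.7, -0.3, 92.6]
force: [-2.7, 3.7, 16.3]
grip_width: 0.0272
grasp_force: 45.5
```

```bash
python3 m.py
python3 - <<'E'
from h import *
D=cam('side');b=blobs(D,(0,140,30),(7,255,255),(285,170,350,260),4)[:2];print(b)
# rod pixels: bright line between hinge and knob; sample rows
c=np.array([.582,.0105]);ex=np.array([-.0436,.999]);g=cv2.cvtColor(D['image'],cv2.COLOR_RGB2GRAY)
for el in (10,8.7,7.55,6.5):
    print(el,[proj(D,np.array([*(c+ex*(-.135+d)),.136+d*np.tan(np.radians(el))])).round(1).tolist() for d in (.05,.08,.11,.14)])
for r in range(222,256,4): print(r,g[r,308:350].tolist())
E
```

```text
24.25 [ 5.8271e+02  4.2650e+01  1.3796e+02  1.7971e+02 -2.7000e-01  9.2650e+01
 -1.8800e+00  4.3100e+00  1.5170e+01  4.7000e-01  4.0000e-01 -6.0000e-02] std F [0.29 0.38 0.37] 0.0273
[(70, array([315.1, 219. ]), array([310, 214,  11,  10], dtype=int32))]
10 [[335.4, 251.6], [329.3, 242.4], [323.3, 233.3], [317.5, 224.5]]
8.7 [[335.4, 251.9], [329.3, 242.9], [323.3, 234.1], [317.5, 225.5]]
7.55 [[335.4, 252.2], [329.3, 243.4], [323.3, 234.7], [317.5, 226.3]]
6.5 [[335.4, 252.5], [329.3, 243.8], [323.3, 235.3], [317.5, 227.1]]
222 [20, 22, 34, 55, 52, 43, 49, 67, 85, 41, 25, 23, 25, 25, 20, 58, 119, 87, 104, 130, 135, 111, 145, 106, 80, 117, 161, 155, 154, 168, 151, 134, 117, 98, 144, 161, 158, 160, 162, 162, 161, 163]
226 [14, 18, 39, 81, 76, 74, 71, 43, 39, 87, 146, 155, 56, 24, 46, 79, 146, 153, 150, 166, 149, 123, 123, 137, 118, 132, 100, 112, 131, 158, 140, 88, 118, 164, 163, 126, 147, 157, 153, 160, 160, 162]
230 [9, 8, 28, 67, 65, 116, 161, 164, 159, 164, 139, 79, 101, 155, 146, 99, 84, 95, 42, 48, 94, 124, 69, 82, 100, 142, 173, 173, 101, 143, 97, 125, 138, 158, 120, 128, 120, 
[... 527 characters left out ...]
141, 137, 150, 159, 141, 136, 90, 76, 101, 114, 154, 126, 130, 156, 164, 161, 122, 127, 157]
246 [149, 154, 177, 88, 77, 87, 88, 89, 90, 95, 140, 113, 88, 87, 92, 140, 150, 95, 89, 119, 86, 88, 90, 117, 158, 145, 122, 154, 148, 74, 121, 102, 160, 98, 140, 154, 150, 164, 140, 114, 141, 163]
250 [91, 91, 88, 94, 133, 165, 148, 118, 139, 122, 144, 146, 156, 156, 115, 118, 123, 144, 110, 182, 172, 113, 152, 148, 144, 112, 131, 162, 125, 138, 155, 139, 84, 102, 91, 82, 79, 126, 130, 177, 150, 147]
254 [76, 86, 89, 91, 93, 89, 96, 131, 153, 149, 146, 132, 173, 180, 145, 153, 142, 131, 97, 147, 142, 100, 153, 175, 172, 174, 171, 141, 126, 143, 159, 142, 165, 142, 118, 108, 123, 94, 71, 99, 96, 129]
```

Rest wire felt: Fz rose from 11 to 15 N, with onset near Tz = 138.7. I back off to about 1.08 rad, then start the sideways swing.

Call:
drive_tool(
  moves=[
    {"x": -0.2,"y": 0,"z": -1.5,"rx": 0,"ry": 0,"rz": 0,"fingers": 1},
    {"x": -0.3,"y": 0,"z": -3,"rx": 0,"ry": 0,"rz": 0,"fingers": 1},
    {"x": -0.4,"y": 3.3,"z": -3,"rx": 0,"ry": 0,"rz": 0.02,"fingers": 1},
    {"x": -0.5,"y": 6.6,"z": -3,"rx": 0,"ry": 0,"rz": 0.04,"fingers": 1},
    {"x": -0.6,"y": 9.9,"z": -3,"rx": 0,"ry": 0,"rz": 0.06,"fingers": 1},
    {"x": -0.8,"y": 12,"z": -3,"rx": 0,"ry": 0,"rz": 0.073,"fingers": 1},
    {"x": -0.8,"y": 12,"z": -3,"rx": 0,"ry": 0,"rz": 0.073,"fingers": 1},
  ],
)

```text
time_s: 25.18
tool_pos: [0.5942, 0.0424, 0.1398]
tool_rot: [179.8, -0.2, 88.5]
force: [-0.3, 3.6, 9.8]
grip_width: 0.027
grasp_force: 45.2
```

```bash
python3 m.py
python3 - <<'E'
from h import *
D=cam('side');S=cam('scene')
a=ray(S,(319,236.3));b=ray(D,(330.5,228.5));X,e=tri([a,b]);print(X.round(4),e[0])
c=np.array([.582,.0105,0]);yaw=np.radians(92.5);M=np.array([[np.cos(yaw),-np.sin(yaw),0],[np.sin(yaw),np.cos(yaw),0],[0,0,1]])
print('trap',(M.T@(X-c)*1e3).round(1), (M.T@(onz(D,(330.5,228.5),.160)-c)*1e3).round(1),(M.T@(onz(S,(319,236.3),.160)-c)*1e3).round(1))
E
```

```text
25.425 [ 5.9421e+02  4.2400e+01  1.3988e+02  1.7980e+02 -2.5000e-01  8.8490e+01
  1.0000e-01  4.1400e+00  9.9700e+00  5.8000e-01  3.0000e-01  9.0000e-02] std F [0.35 0.47 0.16] 0.027
[ 0.6029 -0.0136  0.1627] 0.00042007929679766155
trap [-25.  -19.8 162.7] [-22.8 -21.6 160. ] [-26.9 -18.2 160. ]
```

Call:
drive_tool(
  moves=[
    {"x": 0,"y": 1,"z": 0,"rx": 0,"ry": 0,"rz": 0.006,"fingers": 1},
    {"x": 0,"y": 2,"z": 0,"rx": 0,"ry": 0,"rz": 0.012,"fingers": 1},
    {"x": 0,"y": 3,"z": 0,"rx": 0,"ry": 0,"rz": 0.018,"fingers": 1},
    {"x": 0,"y": 4,"z": 0,"rx": 0,"ry": 0,"rz": 0.024,"fingers": 1},
    {"x": -0.1,"y": 5,"z": 0,"rx": 0,"ry": 0,"rz": 0.03,"fingers": 1},
    {"x": -0.1,"y": 5,"z": 0,"rx": 0,"ry": 0,"rz": 0.03,"fingers": 1},
  ],
)

```text
time_s: 26.28
tool_pos: [0.5991, 0.0422, 0.1398]
tool_rot: [179.8, -0.3, 86.8]
force: [-0.3, 4.6, 9.9]
grip_width: 0.0274
grasp_force: 45.1
```

```bash
python3 m.py
```

```text
26.525 [ 5.9906e+02  4.2160e+01  1.3984e+02  1.7983e+02 -2.5000e-01  8.6770e+01
  3.2000e-01  4.3600e+00  9.9200e+00  5.9000e-01  4.1000e-01  1.0000e-01] std F [0.48 0.35 0.52] 0.0268
```

Call:
drive_tool(
  moves=[
    {"x": 0,"y": 0.5,"z": 0,"rx": 0,"ry": 0,"rz": 0.003,"fingers": 1},
    {"x": 0,"y": 1,"z": 0,"rx": 0,"ry": 0,"rz": 0.006,"fingers": 1},
    {"x": 0,"y": 1,"z": 0,"rx": 0,"ry": 0,"rz": 0.006,"fingers": 1},
  ],
)

```text
time_s: 26.9
tool_pos: [0.6, 0.0421, 0.1398]
tool_rot: [179.8, -0.3, 86.4]
force: [0.2, 4.0, 9.6]
grip_width: 0.0269
grasp_force: 45.1
```

```bash
python3 m.py
```

```text
27.15 [ 6.0003e+02  4.2100e+01  1.3982e+02  1.7983e+02 -2.5000e-01  8.6430e+01
  5.7000e-01  3.9400e+00  9.6900e+00  5.5000e-01  4.8000e-01  1.2000e-01] std F [0.31 0.26 0.26] 0.027
```

Create m.py:
```python
from h import *
P=[]
for i in range(5): cam('wrist');o=sensors.get_obs();P.append(np.r_[o['tool_pos']*1e3,o['tool_rot'][2],o['force']])
p=np.mean(P,0);s,c=np.sin(np.radians(p[3])),np.cos(np.radians(p[3]))
print(round(o['time_s'],2),p[:4].round(2),'Flat',round(p[4]*s-p[5]*c,2),'Frad',round(p[4]*c+p[5]*s,2),'Fz',p[6].round(2),'swing mm',round((p[0]-582.47)*.999+(p[1]-42.4)*.0436,2))
```

```text
(no output)
```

Call:
drive_tool(
  moves=[
    {"x": 0,"y": 0.5,"z": 0,"rx": 0,"ry": 0,"rz": 0.003,"fingers": 1},
    {"x": 0,"y": 1,"z": 0,"rx": 0,"ry": 0,"rz": 0.006,"fingers": 1},
    {"x": 0,"y": 1,"z": 0,"rx": 0,"ry": 0,"rz": 0.006,"fingers": 1},
  ],
)

```text
time_s: 27.52
tool_pos: [0.601, 0.042, 0.1398]
tool_rot: [179.8, -0.3, 86.1]
force: [0.9, 5.0, 8.9]
grip_width: 0.027
grasp_force: 45.0
```

```bash
python3 m.py
```

```text
27.77 [601.    42.03 139.82  86.09] Flat 0.6 Frad 4.15 Fz 9.72 swing mm 18.5
```

Call:
drive_tool(
  moves=[
    {"x": 0,"y": 0.5,"z": 0,"rx": 0,"ry": 0,"rz": 0.003,"fingers": 1},
    {"x": 0,"y": 1,"z": 0,"rx": 0,"ry": 0,"rz": 0.006,"fingers": 1},
    {"x": 0,"y": 1,"z": 0,"rx": 0,"ry": 0,"rz": 0.006,"fingers": 1},
  ],
)

```text
time_s: 28.15
tool_pos: [0.602, 0.0419, 0.1398]
tool_rot: [179.8, -0.3, 85.7]
force: [0.2, 3.9, 10.4]
grip_width: 0.0269
grasp_force: 45.0
```

```bash
python3 m.py
```

```text
28.4 [601.97  41.95 139.8   85.75] Flat 0.16 Frad 4.02 Fz 9.97 swing mm 19.46
```

Call:
drive_tool(
  moves=[
    {"x": 0,"y": 0.5,"z": 0,"rx": 0,"ry": 0,"rz": 0.003,"fingers": 1},
    {"x": 0,"y": 1,"z": 0,"rx": 0,"ry": 0,"rz": 0.006,"fingers": 1},
    {"x": 0,"y": 1,"z": 0,"rx": 0,"ry": 0,"rz": 0.006,"fingers": 1},
  ],
)

```text
time_s: 28.78
tool_pos: [0.6029, 0.0419, 0.1398]
tool_rot: [179.9, -0.3, 85.4]
force: [-0.2, 4.3, 10.4]
grip_width: 0.027
grasp_force: 45.0
```

Call:
drive_tool(
  moves=[
    {"x": 0,"y": 0.5,"z": 0,"rx": 0,"ry": 0,"rz": 0.003,"fingers": 1},
    {"x": 0,"y": 1,"z": 0,"rx": 0,"ry": 0,"rz": 0.006,"fingers": 1},
    {"x": 0,"y": 1,"z": 0,"rx": 0,"ry": 0,"rz": 0.006,"fingers": 1},
  ],
)

```text
time_s: 29.15
tool_pos: [0.604, 0.0418, 0.1398]
tool_rot: [179.8, -0.3, 85.0]
force: [0.6, 4.8, 9.2]
grip_width: 0.0269
grasp_force: 44.7
```

Call:
drive_tool(
  moves=[
    {"x": 0,"y": 0.5,"z": 0,"rx": 0,"ry": 0,"rz": 0.003,"fingers": 1},
    {"x": 0,"y": 1,"z": 0,"rx": 0,"ry": 0,"rz": 0.006,"fingers": 1},
    {"x": 0,"y": 1,"z": 0,"rx": 0,"ry": 0,"rz": 0.006,"fingers": 1},
  ],
)

```text
time_s: 29.52
tool_pos: [0.605, 0.0417, 0.1398]
tool_rot: [179.9, -0.3, 84.7]
force: [1.0, 5.2, 10.2]
grip_width: 0.027
grasp_force: 44.7
```

Call:
drive_tool(
  moves=[
    {"x": 0,"y": 0.5,"z": 0,"rx": 0,"ry": 0,"rz": 0.003,"fingers": 1},
    {"x": 0,"y": 1,"z": 0,"rx": 0,"ry": 0,"rz": 0.006,"fingers": 1},
    {"x": 0,"y": 1,"z": 0,"rx": 0,"ry": 0,"rz": 0.006,"fingers": 1},
  ],
)

```text
time_s: 29.9
tool_pos: [0.6059, 0.0416, 0.1398]
tool_rot: [179.9, -0.3, 84.4]
force: [0.4, 4.2, 9.5]
grip_width: 0.0271
grasp_force: 44.7
```

Call:
drive_tool(
  moves=[
    {"x": 0,"y": 0.5,"z": 0,"rx": 0,"ry": 0,"rz": 0.003,"fingers": 1},
    {"x": 0,"y": 1,"z": 0,"rx": 0,"ry": 0,"rz": 0.006,"fingers": 1},
    {"x": 0,"y": 1,"z": 0,"rx": 0,"ry": 0,"rz": 0.006,"fingers": 1},
  ],
)

```text
time_s: 30.28
tool_pos: [0.6069, 0.0415, 0.1398]
tool_rot: [179.9, -0.3, 84.0]
force: [0.9, 2.5, 9.6]
grip_width: 0.0271
grasp_force: 44.7
```

Call:
drive_tool(
  moves=[
    {"x": 0,"y": 0.5,"z": 0,"rx": 0,"ry": 0,"rz": 0.003,"fingers": 1},
    {"x": 0,"y": 1,"z": 0,"rx": 0,"ry": 0,"rz": 0.006,"fingers": 1},
    {"x": 0,"y": 1,"z": 0,"rx": 0,"ry": 0,"rz": 0.006,"fingers": 1},
  ],
)

```text
time_s: 30.65
tool_pos: [0.6079, 0.0414, 0.1397]
tool_rot: [179.9, -0.3, 83.7]
force: [0.3, 4.1, 10.3]
grip_width: 0.0266
grasp_force: 44.7
```

Call:
drive_tool(
  moves=[
    {"x": 0,"y": 0.5,"z": 0,"rx": 0,"ry": 0,"rz": 0.003,"fingers": 1},
    {"x": 0,"y": 1,"z": 0,"rx": 0,"ry": 0,"rz": 0.006,"fingers": 1},
    {"x": 0,"y": 1,"z": 0,"rx": 0,"ry": 0,"rz": 0.006,"fingers": 1},
  ],
)

```text
time_s: 31.02
tool_pos: [0.6087, 0.0413, 0.1397]
tool_rot: [179.9, -0.3, 83.3]
force: [-0.0, 3.8, 10.3]
grip_width: 0.0269
grasp_force: 44.7
```

Call:
drive_tool(
  moves=[
    {"x": 0,"y": 0.5,"z": 0,"rx": 0,"ry": 0,"rz": 0.003,"fingers": 1},
    {"x": 0,"y": 1,"z": 0,"rx": 0,"ry": 0,"rz": 0.006,"fingers": 1},
    {"x": 0,"y": 1,"z": 0,"rx": 0,"ry": 0,"rz": 0.006,"fingers": 1},
  ],
)

```text
time_s: 31.4
tool_pos: [0.6091, 0.0412, 0.1396]
tool_rot: [180.0, -0.3, 83.0]
force: [-1.4, 4.2, 10.6]
grip_width: 0.0269
grasp_force: 44.7
```

Lateral force has appeared (about −2 N at the knob, motion stalling at swing ≈ 26.6 mm), so the rod bears on the upright. Now I ease up.

Call:
drive_tool(
  moves=[
    {"x": 0,"y": 0,"z": -0.5,"rx": 0,"ry": 0,"rz": 0,"fingers": 1},
    {"x": -0.1,"y": 0,"z": -1,"rx": 0,"ry": 0,"rz": 0,"fingers": 1},
    {"x": -0.1,"y": 0,"z": -1,"rx": 0,"ry": 0,"rz": 0,"fingers": 1},
  ],
)

```text
time_s: 31.78
tool_pos: [0.6091, 0.0411, 0.1404]
tool_rot: [180.0, -0.2, 83.0]
force: [-0.0, 4.4, 8.5]
grip_width: 0.0271
grasp_force: 44.6
```

```bash
sed -i 's/range(5)/range(3)/' m.py; python3 m.py
```

```text
31.93 [609.13  41.15 140.36  83.02] Flat -1.04 Frad 3.78 Fz 8.81 swing mm 26.58
```

Call:
drive_tool(
  moves=[
    {"x": 0,"y": 0.2,"z": -0.5,"rx": 0,"ry": 0,"rz": 0,"fingers": 1},
    {"x": -0.1,"y": 0.2,"z": -1,"rx": 0,"ry": 0,"rz": 0,"fingers": 1},
    {"x": -0.1,"y": 0.2,"z": -1,"rx": 0,"ry": 0,"rz": 0,"fingers": 1},
  ],
)

```text
time_s: 32.3
tool_pos: [0.6091, 0.041, 0.1412]
tool_rot: [180.0, -0.2, 83.0]
force: [-0.5, 3.5, 9.1]
grip_width: 0.0269
grasp_force: 44.6
```

```bash
python3 m.py
```

```text
32.45 [609.11  41.04 141.16  83.01] Flat -0.76 Frad 3.74 Fz 9.07 swing mm 26.56
```

Call:
drive_tool(
  moves=[
    {"x": 0,"y": 0,"z": -0.4,"rx": 0,"ry": 0,"rz": 0,"fingers": 1},
    {"x": -0.1,"y": 0,"z": -0.8,"rx": 0,"ry": 0,"rz": 0,"fingers": 1},
    {"x": -0.1,"y": 0,"z": -0.8,"rx": 0,"ry": 0,"rz": 0,"fingers": 1},
  ],
)

```text
time_s: 32.83
tool_pos: [0.609, 0.0409, 0.1419]
tool_rot: [180.0, -0.2, 83.0]
force: [-0.7, 5.1, 7.8]
grip_width: 0.0268
grasp_force: 44.6
```

```bash
python3 m.py
```

```text
32.98 [609.04  40.94 141.92  83.01] Flat -1.15 Frad 3.78 Fz 8.24 swing mm 26.48
```

Call:
drive_tool(
  moves=[
    {"x": 0,"y": 0.2,"z": -0.5,"rx": 0,"ry": 0,"rz": 0,"fingers": 1},
    {"x": -0.1,"y": 0.3,"z": -1,"rx": 0,"ry": 0,"rz": 0,"fingers": 1},
    {"x": -0.1,"y": 0.3,"z": -1,"rx": 0,"ry": 0,"rz": 0,"fingers": 1},
  ],
)

```text
time_s: 33.35
tool_pos: [0.609, 0.0408, 0.1427]
tool_rot: [-180.0, -0.2, 83.0]
force: [0.3, 3.5, 7.8]
grip_width: 0.0267
grasp_force: 44.6
```

```bash
python3 m.py
```

```text
33.5 [609.07  40.82 142.71  83.  ] Flat -1.52 Frad 3.68 Fz 7.77 swing mm 26.5
```

Call:
drive_tool(
  moves=[
    {"x": 0,"y": 0,"z": -0.4,"rx": 0,"ry": 0,"rz": 0,"fingers": 1},
    {"x": -0.1,"y": 0,"z": -0.8,"rx": 0,"ry": 0,"rz": 0,"fingers": 1},
    {"x": -0.1,"y": 0,"z": -0.8,"rx": 0,"ry": 0,"rz": 0,"fingers": 1},
  ],
)

```text
time_s: 33.88
tool_pos: [0.609, 0.0407, 0.1435]
tool_rot: [-180.0, -0.2, 83.0]
force: [-1.6, 3.4, 6.8]
grip_width: 0.0273
grasp_force: 44.6
```

```bash
python3 m.py
```

```text
34.02 [609.04  40.73 143.5   83.  ] Flat -1.71 Frad 3.77 Fz 7.69 swing mm 26.47
```

Call:
drive_tool(
  moves=[
    {"x": 0,"y": 0,"z": -0.5,"rx": 0,"ry": 0,"rz": 0,"fingers": 1},
    {"x": -0.1,"y": 0,"z": -1,"rx": 0,"ry": 0,"rz": 0,"fingers": 1},
    {"x": -0.1,"y": 0,"z": -1,"rx": 0,"ry": 0,"rz": 0,"fingers": 1},
  ],
)

```text
time_s: 34.4
tool_pos: [0.609, 0.0406, 0.1444]
tool_rot: [-180.0, -0.2, 83.0]
force: [-1.6, 3.6, 7.5]
grip_width: 0.0267
grasp_force: 44.5
```

```bash
python3 m.py
```

```text
34.55 [608.96  40.6  144.41  82.99] Flat -0.67 Frad 3.4 Fz 7.06 swing mm 26.39
```

Call:
drive_tool(
  moves=[
    {"x": 0,"y": 0,"z": -0.4,"rx": 0,"ry": 0,"rz": 0,"fingers": 1},
    {"x": -0.1,"y": 0,"z": -0.8,"rx": 0,"ry": 0,"rz": 0,"fingers": 1},
    {"x": -0.1,"y": 0,"z": -0.8,"rx": 0,"ry": 0,"rz": 0,"fingers": 1},
  ],
)

```text
time_s: 34.92
tool_pos: [0.6089, 0.0405, 0.1451]
tool_rot: [-180.0, -0.2, 83.0]
force: [-0.6, 4.6, 6.7]
grip_width: 0.0265
grasp_force: 44.5
```

```bash
python3 m.py
python3 - <<'E'
from h import *
D=cam('side');print(blobs(D,(0,140,30),(7,255,255),(285,170,360,260),4)[:2])
E
```

```text
35.08 [608.9   40.49 145.15  82.99] Flat -1.65 Frad 3.53 Fz 7.08 swing mm 26.32
[(77, array([323.9, 214.3]), array([319, 210,  11,   9], dtype=int32))]
```

Run:
```python
from h import *
D=cam('side');c=np.array([.582,.0105,0]);yaw=np.radians(92.5);M=np.array([[np.cos(yaw),-np.sin(yaw),0],[np.sin(yaw),np.cos(yaw),0],[0,0,1]])
def k(v,a):
    e=np.radians(70)-v;return proj(D,c+M@np.array([-.135+.165*np.cos(a)*np.cos(e),-.165*np.sin(a),.136+.165*np.cos(a)*np.sin(e)]))
b=k(1.09,0);print(b)
for v in (1.09,1.07,1.06,1.05,1.04,1.03,1.0): print(v,(k(v,.162)-b+[315.1,219.0]).round(2))
for v in (.838,1.05):print(v,(k(v,0)-b+[315.1,219.0]).round(2))
```

```text
[313.03258999 219.896468  ]
1.09 [324.73 216.14]
1.07 [324.81 215.3 ]
1.06 [324.85 214.88]
1.05 [324.9  214.47]
1.04 [324.95 214.06]
1.03 [325.   213.66]
1.0 [325.19 212.47]
0.838 [316.81 209.43]
1.05 [315.24 217.31]
```

Call:
drive_tool(
  moves=[
    {"x": -0.1,"y": 0,"z": -0.4,"rx": 0,"ry": 0,"rz": 0,"fingers": 1},
    {"x": -0.1,"y": 0,"z": -0.8,"rx": 0,"ry": 0,"rz": 0,"fingers": 1},
    {"x": -0.1,"y": 0,"z": -0.8,"rx": 0,"ry": 0,"rz": 0,"fingers": 1},
  ],
)

```text
time_s: 35.55
tool_pos: [0.6088, 0.0404, 0.1458]
tool_rot: [-179.9, -0.2, 83.0]
force: [0.1, 4.1, 6.4]
grip_width: 0.0273
grasp_force: 44.5
```

Call:
drive_tool(
  moves=[
    {"x": -0.1,"y": 0,"z": -0.5,"rx": 0,"ry": 0,"rz": 0,"fingers": 1},
    {"x": -0.1,"y": 0.1,"z": -1,"rx": 0,"ry": 0,"rz": 0,"fingers": 1},
    {"x": -0.1,"y": 0.1,"z": -1,"rx": 0,"ry": 0,"rz": 0,"fingers": 1},
  ],
)

```text
time_s: 35.92
tool_pos: [0.6088, 0.0403, 0.1463]
tool_rot: [-179.9, -0.2, 83.0]
force: [0.1, 5.2, 4.9]
grip_width: 0.0272
grasp_force: 44.8
```

```bash
python3 m.py
```

```text
36.08 [608.85  40.3  146.29  82.99] Flat -0.83 Frad 5.97 Fz 5.16 swing mm 26.27
```

Call:
drive_tool(
  moves=[
    {"x": 0.2,"y": 0.1,"z": -0.5,"rx": 0,"ry": 0,"rz": 0,"fingers": 1},
    {"x": 0.3,"y": 0.1,"z": -1,"rx": 0,"ry": 0,"rz": 0,"fingers": 1},
    {"x": 0.3,"y": 0.1,"z": -1,"rx": 0,"ry": 0,"rz": 0,"fingers": 1},
  ],
)

```text
time_s: 36.45
tool_pos: [0.6087, 0.0402, 0.1467]
tool_rot: [-179.9, -0.2, 83.0]
force: [0.9, 5.2, 1.5]
grip_width: 0.0276
grasp_force: 44.8
```

```bash
python3 m.py
```

```text
36.6 [608.72  40.26 146.64  82.98] Flat -0.08 Frad 4.91 Fz 1.89 swing mm 26.13
```

Call:
drive_tool(
  moves=[
    {"x": 0.2,"y": 0.3,"z": 0,"rx": 0,"ry": 0,"rz": 0,"fingers": 1},
    {"x": 0.4,"y": 0.6,"z": -0.3,"rx": 0,"ry": 0,"rz": 0,"fingers": 1},
    {"x": 0.4,"y": 0.6,"z": -0.3,"rx": 0,"ry": 0,"rz": 0,"fingers": 1},
  ],
)

```text
time_s: 36.98
tool_pos: [0.6088, 0.0402, 0.1466]
tool_rot: [-179.8, -0.2, 83.0]
force: [-1.9, 5.1, 1.6]
grip_width: 0.0273
grasp_force: 44.8
```

```bash
python3 m.py
```

```text
37.12 [608.83  40.24 146.66  82.96] Flat -0.97 Frad 5.08 Fz 1.63 swing mm 26.24
```

Call:
drive_tool(
  moves=[
    {"x": 0,"y": 0,"z": 0,"rx": 0,"ry": 0,"rz": 0,"fingers": 1},
    {"x": 0,"y": 0,"z": 0,"rx": 0,"ry": 0,"rz": 0,"fingers": 1},
    {"x": 0,"y": 0,"z": 0,"rx": 0,"ry": 0,"rz": 0,"fingers": 1},
  ],
  force=10,
)

```text
time_s: 37.5
tool_pos: [0.6091, 0.04, 0.1468]
tool_rot: [-179.9, -0.2, 82.9]
force: [-0.9, 5.2, 1.7]
grip_width: 0.0276
grasp_force: 9.9
```

```bash
python3 m.py
```

```text
37.65 [609.09  39.98 146.79  82.91] Flat -2.77 Frad 5.42 Fz 1.76 swing mm 26.49
```

Call:
drive_tool(
  moves=[
    {"x": 0.3,"y": -0.3,"z": 0,"rx": 0,"ry": 0,"rz": 0,"fingers": 1},
    {"x": 0.3,"y": -0.3,"z": 0,"rx": 0,"ry": 0,"rz": 0,"fingers": 0.2},
    {"x": 0.3,"y": -0.3,"z": 0,"rx": 0,"ry": 0,"rz": 0,"fingers": 0},
    {"x": 0.3,"y": -0.3,"z": 0,"rx": 0,"ry": 0,"rz": 0,"fingers": -0.1},
    {"x": 0.3,"y": -0.3,"z": 0,"rx": 0,"ry": 0,"rz": 0,"fingers": -0.1},
  ],
)

```text
time_s: 38.28
tool_pos: [0.6096, 0.0372, 0.1474]
tool_rot: [180.0, 0.0, 82.8]
force: [0.3, -0.8, 1.0]
grip_width: 0.0469
grasp_force: 0.0
```

```bash
python3 m.py
python3 - <<'E'
from h import *
D=cam('side');print(sensors.get_obs()['grip_width'],blobs(D,(0,140,30),(7,255,255),(285,170,360,260),4)[:2])
E
```

```text
38.42 [609.58  37.5  147.37  82.82] Flat -0.0 Frad 0.51 Fz -0.45 swing mm 26.87
0.04769932175467441 [(78, array([323.4, 213.9]), array([318, 210,  12,   9], dtype=int32))]
```

The hook holds. I retreat straight up.

Call:
drive_tool(
  moves=[
    {"x": 0,"y": 0,"z": -5,"rx": 0,"ry": 0,"rz": 0,"fingers": -0.1},
    {"x": 0,"y": 0,"z": -15,"rx": 0,"ry": 0,"rz": 0,"fingers": -0.1},
    {"x": 0,"y": 0,"z": -35,"rx": 0,"ry": 0,"rz": 0,"fingers": -0.1},
    {"x": 0,"y": 0,"z": -75,"rx": 0,"ry": 0,"rz": 0,"fingers": -0.1},
    {"x": 0,"y": 0,"z": -130,"rx": 0,"ry": 0,"rz": 0,"fingers": -0.1},
    {"x": 0,"y": 0,"z": -160,"rx": 0,"ry": 0,"rz": 0,"fingers": -0.1},
    {"x": 0,"y": 0,"z": -160,"rx": 0,"ry": 0,"rz": 0,"fingers": -0.1},
    {"x": 0,"y": 0,"z": -160,"rx": 0,"ry": 0,"rz": 0,"fingers": -0.1},
  ],
)

```text
time_s: 39.48
tool_pos: [0.6093, 0.0378, 0.3075]
tool_rot: [-180.0, -0.0, 82.8]
force: [0.4, 0.3, -1.1]
grip_width: 0.0482
grasp_force: 0.0
```

Run:
```python
from h import *
D=cam('side');S=cam('scene');R=((0,140,30),(7,255,255));Y=((22,120,70),(34,255,255))
b=blobs(D,*R,(285,170,360,260),4)[:1];a=blobs(S,*R,(300,200,390,300),4)[:1];print(a,b)
if a and b:print('knob',tri([ray(S,a[0][1]),ray(D,b[0][1])]))
a=blobs(S,*Y,(325,240,390,300));b=blobs(D,*Y,(280,190,322,230));print(a[:2],b[:2]);print(tri([ray(S,a[0][1]),ray(D,b[0][1])]))
o=sensors.get_obs();print(o['tool_pos'],o['force'])
```

```text
[(92, array([327.6, 249.9]), array([321, 245,  14,  11], dtype=int32))] [(84, array([323.4, 213.7]), array([318, 210,  12,   9], dtype=int32))]
knob (array([0.60886745, 0.03656965, 0.16931664]), [np.float64(3.4273826216628414e-06), np.float64(3.427382621724237e-06)])
[(400, array([354.2, 275.9]), array([342, 265,  25,  22], dtype=int32))] [(261, array([302.1, 213.7]), array([292, 205,  21,  17], dtype=int32))]
(array([0.57787953, 0.10135545, 0.13054892]), [np.float64(4.9457957295203724e-05), np.float64(4.9457957295128284e-05)])
[0.6089121  0.03783826 0.30640292] [ 0.20645469 -0.26743852 -0.13155302]
```

```bash
python3 -c "
from cell import workorder
print(workorder.sign_off())"
```

```text
the job is handed in; nothing more can be done
None
```

The job is handed in at about 40 s: the bait cup measured seated in the roof hole, and the setting arm stayed held by the hook alone (door about 1.05 rad) after I let go and backed off; I didn't re-measure the bystanders, and sign-off returned no verdict.

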